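# Break down a stack of parts bins at a tube-assembly bench

### The arm

A 7-joint arm with a two-finger parallel gripper is mounted at the origin on the work surface. World frame = base frame: x ahead of the robot, y to its left, z up, the work surface at z = 0. Lengths are in m, angles in rad, forces in N, time in s.
With the tool pointing down it reaches from about 0.35 to 0.9 m from the base axis. Payload 8.1 kg.
Tool frame: the origin (TCP) lies on the centre line of the jaws, within the pads' length; the fingertips stand arm.tip_extent ahead of it and the grasp point (between the pads) lies 3 mm ahead of it (arm.tip_extent is the distance from the TCP to the fingertips, in m); y points along the fingers, z is the direction in which the jaws open and shut, and the axes are right-handed (so a half turn about y gives the same grasp; the last joint's range is limited). The gripper opens to 92 mm and grips with 3 to 60 N. Pads are 19 mm wide; open, the fingers measure 130 mm over their backs; the gripper's body (75 mm by 190 mm) begins 47 mm behind the grasp point.
Start: joints at [1.184, 0.434, 0.025, 1.573, -0.012, 1.134, -0.075], TCP at [0.175, -0.6, 0.249] pointing down, gripper open.
Joint ranges: [-2.62, 2.62], [-0.44, 2.09], [-1.27, 1.32], [0.08, 2.57], [-1.32, 4.46], [0.12, 2], [-2.74, 2.74]. Speed limits (rad/s): [2.22, 2.22, 3.01, 3.01, 3.14, 3.14, 3.14].

### API

Orientations are given as a rotation vector (axis times angle).
In Python, from cell import observe, get_image, sign_off, boxes_of, place_of, arm gives the robot as it stands.
- The arm moves only by the tool arm_command, never from a script. Its argument "plan" is a list of rows, each a list of 2 entries, a list of its own where there are three numbers: the shift along the tool's x, y, z in m, then the turn, a rotation vector about the tool's x, y, z in degrees. In form: [[[tx, ty, tz], [ax, ay, az]], ...]. A call has 1 to 5 rows; each row is the pose to reach, as a shift and turn from the pose commanded when the call began, along the tool's axes at that moment; what a row does not reach only later rows make up. A row lasts 1/10 s, in which the tool goes at most 50 mm and 8.59 degrees, less where a joint would pass 70% of its speed; a pose out of reach is approached as far as the arm can. A call with a gripper value outside its range is refused whole. "fingers" is the closure, from -1 (fully open) to 1 (shut), set as the call begins (left out, the last holds). The fingers move at their own pace and stop on an object; "squeeze" is the grip in N (left out, the last holds). Time passes only in rows, so rows that repeat a pose let the fingers close. It gives the time, the measured TCP pose, the force and the opening at its end, in the units of the state.
- observe(): the state, without advancing time (a new reading comes with each control period).
- get_image(name): name is "scene" or "top" or "wrist"; returns a dict with "color" (420x560x3 uint8, red, green, blue), "camera_matrix" (3x3 intrinsics, pixels), "distortion" ([k1, k2, p1, p2, k3] as OpenCV has them; the pictures are not rectified), "world_to_cam" (4x4, takes a point from world to camera coordinates); the wrist camera has in their place "mount" (4x4, takes a point from camera to tool coordinates, whose origin is the TCP and whose axes are the tool frame's). Camera axes: x right, y up, looking along -z (the intrinsics and any distortion apply to the point x, -y, -z); pixel columns grow to the right and rows downward; lengths in m; the calibration is good to about 2 mm. A picture is of the moment at which its call begins: read the wrist's pose just before it. There is no depth.
- sign_off(): hands the job in, once; it reports no verdict.
Trained networks look in a picture, given as the dict that the camera call returned (one of the last four; its "shot" number tells which), for a name from the list of things; names that differ only in an ending like _2 or _b are one class to them, and where a whole thing is asked for, a point or a joint stands for the part that bears it (a point fixed in the world has none). Each returns a list of dicts, best first, with "confidence" (0 to 1); they miss things now and then, are a little off and sometimes report something else, mostly with a low value. They report only what shows in the picture. A call takes as long as a camera call.
- boxes_of(picture, thing): "point" ([column, row] in pixels, amid what is visible of it).
- place_of(picture, thing): "point" ([column, row] in pixels: a listed point, or the origin of a listed thing).
The state is a dict: "clock": time; "joints": joint angles; "dq": joint speeds; "joint_efforts": joint torques, N m; "position": TCP position; "ee_rot": TCP orientation; "force": force on the tool from outside, world axes, zero at the start; "ft_torque": the same for the moment, N m; "width": opening from 0.0 (shut) to 1.0 (fully open).
Only numpy, scipy, OpenCV 4.12 (cv2) and the standard library are available. Lean on these libraries where they do the work, as an engineer would, in place of code of your own. Each camera call takes 0.05 s, during which the arm holds its last target.

### The job

Take the delivered stack of parts bins apart. Set the blue, green and red bins down inside the taped outlines of their own colours, square in them and in the middle, each with its low picking front at the front of its outline (towards the robot), and set the yellow bin on top of the yellow bin already in use, turned half a turn to it so that it stands level on the ledges instead of nesting down into the parts. Keep the bins upright, set them down rather than drop them, and leave the yellow bin in use, the tube and the scissors where they are.

Things in the scene. Friction and masses are not known exactly. Their poses are not given: they have to be found in the camera images.
- yellow_mid (a point): Centre (23 mm above the underside) of the delivered yellow bin, on top of the stack, with small sleeves. 98 long (x) x 60 x 46 mm high. Its -x end is the front: low edge, 22 mm high, lip, white card. In the stack each bin stands on ledges inside the rim of the next longer one, underside 36 mm above the other's underside, turned half round; each front sticks out 30 mm from under the bin above.
- red_mid (a point): Centre (23 mm above the underside) of the red bin, second in the stack, with mica discs. 128 long (x) x 60 x 46 mm high. Its -x end is the front: low edge, 22 mm high, lip, white card. Grip any bin across its width at mid-length: a vertical skirt 60 mm wide runs round the rim, 28 to 46 mm above the underside; below it the walls slope in to a foot 44 mm wide.
- green_mid (a point): Centre (23 mm above the underside) of the green bin, third in the stack, with dark anode cylinders. 158 long (x) x 60 x 46 mm high. Its -x end is the front: low edge, 22 mm high, lip, white card. All bins have one shape but for length, and weigh 0.15 to 0.45 kg with their parts.
- blue_mid (a point): Centre (23 mm above the underside) of the blue bin, bottom of the stack, on the bench, with copper grids. 188 long (x) x 60 x 46 mm high. Its -x end is the front: low edge, 22 mm high, lip, white card. 
- inuse_mid (a point): Centre (23 mm above the underside) of the in-use yellow bin, alone, loose, on a yellow outline, with few sleeves. 98 long (x) x 60 x 46 mm high. Its -x end is the front: low edge, 22 mm high, lip, white card. Equal to the delivered yellow bin. A bin put in the same way round nests (18 mm above this one); half a turn round and centred, it stands on the ledges, 36 mm above, 2 to 3 mm play.
- place_blue_front (a point): Middle of the inner edge of the front line of the blue outline taped flat on the bench (tape 10 mm wide, inside 212 x 84 mm, blank white label outside its front, which is the side towards the robot). Its x points into the place: the middle of the place is 106 mm along +x from here. The bench is z = 0.
- place_green_front (a point): Middle of the inner edge of the front line of the green outline taped flat on the bench (tape 10 mm wide, inside 182 x 84 mm, blank white label outside its front, which is the side towards the robot). Its x points into the place: the middle of the place is 91 mm along +x from here. The bench is z = 0.
- place_red_front (a point): Middle of the inner edge of the front line of the red outline taped flat on the bench (tape 10 mm wide, inside 152 x 84 mm, blank white label outside its front, which is the side towards the robot). Its x points into the place: the middle of the place is 76 mm along +x from here. The bench is z = 0.
- tube: A glass electron tube 42 mm thick standing in a black socket block 56 x 56 mm, 114 mm high in all; origin under its centre. Loose; leave it alone.
- scissors: Scissors with teal handles lying flat, about 150 mm long, 10 mm high; origin at the pivot, blades along +x. Loose; leave them alone.

How it is judged:
At the end, for the whole second after the job is handed in: Blue, green, red bins in their own outlines on the bench: centred within 14 mm, 0.2 rad, fronts at the front. Yellow on the ledges of the yellow one in use: 36 mm up (+-5), centred within 8 mm, 0.15 rad; that one moved under 20 mm. All level within 0.07 rad, released, at rest (x of blue_mid in the frame of place_blue_front between 0.092 and 0.12 m and y of blue_mid in the frame of place_blue_front between -0.014 and 0.014 m and angle between the x axis of blue_mid and the x axis of place_blue_front, either way round below 0.2 rad and x of place_blue_front in the frame of blue_mid below 0 m and height (world z) of blue_mid between 0.018 and 0.028 m and x of green_mid in the frame of place_green_front between 0.077 and 0.105 m and y of green_mid in the frame of place_green_front between -0.014 and 0.014 m and angle between the x axis of green_mid and the x axis of place_green_front, either way round below 0.2 rad and x of place_green_front in the frame of green_mid below 0 m and height (world z) of green_mid between 0.018 and 0.028 m and x of red_mid in the frame of place_red_front between 0.062 and 0.09 m and y of red_mid in the frame of place_red_front between -0.014 and 0.014 m and angle between the x axis of red_mid and the x axis of place_red_front, either way round below 0.2 rad and x of place_red_front in the frame of red_mid below 0 m and height (world z) of red_mid between 0.018 and 0.028 m and x of yellow_mid in the frame of inuse_mid between -0.008 and 0.008 m and y of yellow_mid in the frame of inuse_mid between -0.008 and 0.008 m and z of yellow_mid in the frame of inuse_mid between 0.031 and 0.041 m and angle between the x axis of yellow_mid and the x axis of inuse_mid, either way round below 0.15 rad and distance of inuse_mid from where it was at the start of the episode below 0.02 m and angle between each of blue_mid, green_mid, red_mid, yellow_mid, inuse_mid's own z axis and vertical below 0.07 rad and linear speed of each of blue, green, red, yellow, inuse below 0.02 m/s and angular speed of each of blue, green, red, yellow, inuse below 0.15 rad/s and contact force between each of blue, green, red, yellow and the fingers below 0.1 N); the robot touches nothing.
It fails at once if a bin is tipped (angle between any of blue_mid, green_mid, red_mid, yellow_mid's own z axis and vertical above 0.5 rad).
It fails at once if a bin is dropped (falls freely by more than about 25 mm) ((contact force between blue and the fingers below 0.05 N and linear speed of blue above 0.7 m/s) or (contact force between green and the fingers below 0.05 N and linear speed of green above 0.7 m/s) or (contact force between red and the fingers below 0.05 N and linear speed of red above 0.7 m/s) or (contact force between yellow and the fingers below 0.05 N and linear speed of yellow above 0.7 m/s)).
It fails at once if the yellow bin in use is shifted or tipped (distance of inuse_mid from where it was at the start of the episode above 0.03 m or angle between inuse_mid's own z axis and vertical above 0.3 rad).
It fails at once if the tube is disturbed (distance of tube from where it was at the start of the episode above 0.02 m or angle between tube's own z axis and vertical above 0.2 rad).
It fails at once if the scissors are disturbed (distance of scissors from where it was at the start of the episode above 0.02 m).
It also fails if it takes over 106 s, if anything falls off the work surface, if the arm or the gripper's body presses on something with over 40 N, if the wrist force passes 120 N, or if a joint passes its speed limit or range.

## Working session

There is one attempt and no reset: what is moved stays moved. The work goes in short steps, Python scripts to look and compute and a tool call to move; the robot and the scene stay as the last step left them, time stands still between calls to the robot, and variables do not carry over. Pictures are saved under pics/ and viewed, and the job is handed in when it is done.

Besides the shell and the picture viewer there is one more tool, called after "Emit:" by a JSON object that holds its "name" and its "arguments". arm_command: Moves the arm, as the interface text tells. Its arguments: {"type":"object","properties":{"plan":{"type":"array","items":{"type":"array"}},"fingers":{"type":"number"},"squeeze":{"type":"number"}},"required":["plan"]}

```bash
ls; mkdir -p pics
cat > h.py <<'E'
import numpy as np, cv2
from cell import observe, get_image, sign_off, boxes_of, place_of, arm
from scipy.spatial.transform import Rotation as R
def save(p,n): cv2.imwrite('pics/'+n+'.png', p['color'][:,:,::-1])
def w2c(p,st=None):
    if 'world_to_cam' in p: return np.array(p['world_to_cam'])
    T=np.eye(4);T[:3,:3]=R.from_rotvec(st['ee_rot']).as_matrix();T[:3,3]=st['position']
    return np.linalg.inv(T@np.array(p['mount']))
F=np.diag([1,-1,-1.])
def ray(p,px,st=None):
    W=w2c(p,st)
    u=cv2.undistortPoints(np.array([[px]],float),np.array(p['camera_matrix']),np.array(p['distortion']))[0,0]
    d=F@np.array([u[0],u[1],1.]); Rm=W[:3,:3]
    return -Rm.T@W[:3,3], Rm.T@d
def atz(p,px,z,st=None):
    o,d=ray(p,px,st); return o+d*(z-o[2])/d[2]
def proj(p,X,st=None):
    W=w2c(p,st); X=np.atleast_2d(X); c=(X@W[:3,:3].T+W[:3,3])@F
    return cv2.projectPoints(c,np.zeros(3),np.zeros(3),np.array(p['camera_matrix']),np.array(p['distortion']))[0][:,0]
E
python3 - <<'E'
from h import *
s=observe();print(s);print(arm if not hasattr(arm,'__dict__') else vars(arm))
names="yellow_mid red_mid green_mid blue_mid inuse_mid place_blue_front place_green_front place_red_front tube scissors".split()
for c in ('scene','top','wrist'):
    p=get_image(c);save(p,c+'0')
    print(c,np.array(w2c(p,s)).round(3).tolist())
    for n in names:
        print(c,n,[(np.round(x['point'],1).tolist(),round(x['confidence'],2)) for x in place_of(p,n)][:3])
E
```

```text
pics
{'clock': 0.0, 'joints': array([ 1.18442172,  0.43523176,  0.02499045,  1.57410043, -0.01158741,
        1.13398733, -0.075086  ]), 'dq': array([ 0.00060438,  0.00120926, -0.00072712,  0.00032811, -0.00016028,
        0.00202765, -0.00087451]), 'joint_efforts': array([-1.54746936e-03, -6.67850804e+01,  9.84499678e-01, -3.14460289e+01,
       -6.06539729e-02,  4.28080908e-02,  1.26972491e-04]), 'position': array([ 0.17478964, -0.59956594,  0.24793841]), 'ee_rot': array([-0.29594779,  2.07106873, -2.06786002]), 'force': array([ 0.31060315, -0.03483363,  1.0466963 ]), 'ft_torque': array([0.00725854, 0.04570883, 0.01316213]), 'width': 1.0005535579984053}
{}
scene [[0.071, 0.997, 0.015, -0.061], [-0.852, 0.053, 0.521, 0.429], [0.519, -0.05, 0.854, -1.693], [0.0, 0.0, 0.0, 1.0]]
scene yellow_mid [([382.8, 177.7], 0.62)]
scene red_mid [([374.6, 180.6], 0.77)]
scene green_mid [([377.3, 190.4], 0.71)]
scene blue_mid [([372.7, 193.6], 0.68)]
scene inuse_mid [([151.7, 219.6], 0.91)]
scene place_blue_front [([217.2, 203.4], 0.79), ([260.3, 217.0], 0.67)]
scene place_green_front [([321.7, 20
[... 399 characters left out ...]
ue_mid [([173.6, 251.2], 0.85), ([336.6, 255.5], 0.59)]
top inuse_mid [([396.1, 235.0], 0.58), ([169.8, 245.0], 0.57)]
top place_blue_front [([335.7, 255.3], 0.93)]
top place_green_front [([229.7, 252.8], 0.82)]
top place_red_front [([285.5, 234.3], 0.62)]
top tube [([343.3, 151.7], 0.97)]
top scissors [([182.6, 165.2], 0.93), ([228.0, 255.3], 0.25), ([337.2, 257.4], 0.17)]
wrist [[0.28, -0.96, -0.001, -0.625], [0.912, 0.267, -0.31, 0.039], [0.298, 0.086, 0.951, -0.391], [0.0, 0.0, 0.0, 1.0]]
wrist yellow_mid []
wrist red_mid []
wrist green_mid []
wrist blue_mid []
wrist inuse_mid []
wrist place_blue_front []
wrist place_green_front []
wrist place_red_front []
wrist tube []
wrist scissors []
```

Run:
```python
import cv2
a=cv2.imread('pics/top0.png');cv2.imwrite('pics/top0b.png',cv2.resize(a[120:300,110:450],(800,424),interpolation=cv2.INTER_CUBIC))
```

```text
(no output)
```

View pics/scene0.png

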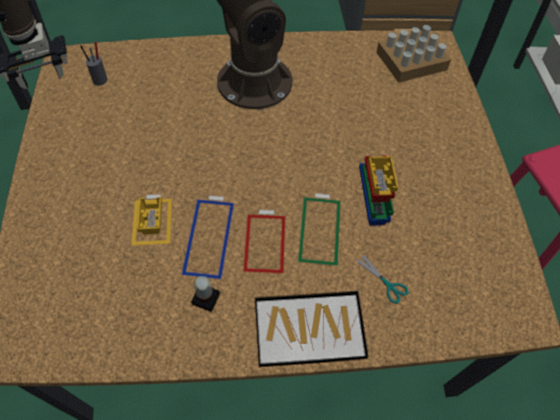

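View pics/top0b.png

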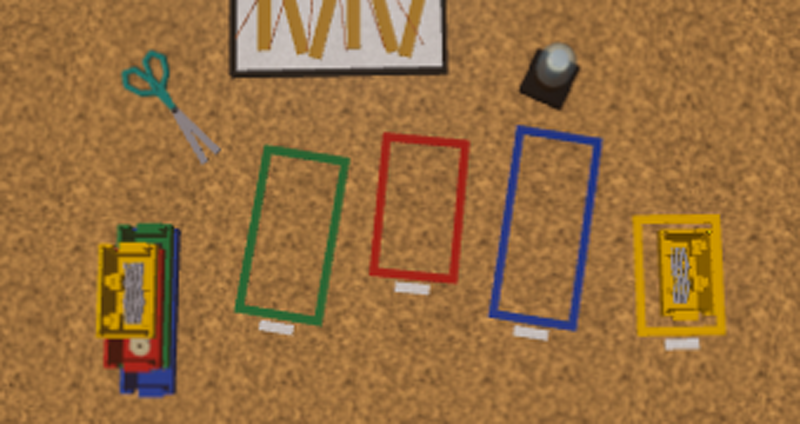

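View pics/wrist0.png

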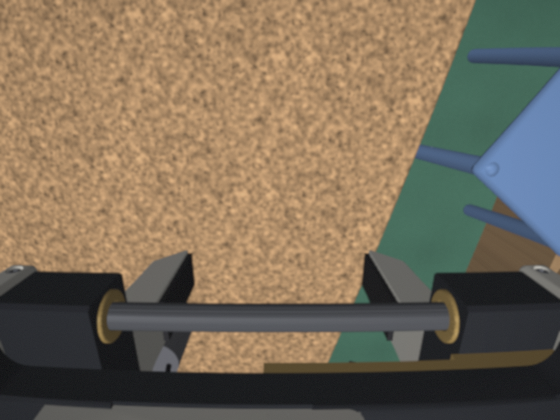

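The stack is on the left of the top view (about col 165, row 245), with yellow on top. The red and blue fronts face the robot; green and probably yellow face away. The green, red and blue outlines and the in-use bin run off to its right. Next I measure the outlines by colour on the plane and the bins through rectified views.

```bash
cat >> h.py <<'E'
def rect(p,z,x0,x1,y0,y1,mm=1.0,st=None):
    # rows: x decreasing downward ; cols: y decreasing to right
    xs=np.arange(x1,x0,-mm/1000);ys=np.arange(y1,y0,-mm/1000)
    Y,X=np.meshgrid(ys,xs);P=np.stack([X,Y,0*X+z],-1).reshape(-1,3)
    m=proj(p,P,st).reshape(X.shape+(2,)).astype(np.float32)
    return cv2.remap(p['color'],m[...,0],m[...,1],cv2.INTER_CUBIC),xs,ys
def outline(p,col,st=None,box=(0.3,0.8,-0.35,0.4)):
    im,xs,ys=rect(p,0,*box,st=st)
    h=cv2.cvtColor(im,cv2.COLOR_RGB2HSV)
    H,S,V=h[...,0].astype(int),h[...,1],h[...,2]
    m={'blue':(H>105)&(H<130),'green':(H>50)&(H<80),'red':(H<5)|(H>173),'yellow':(H>20)&(H<28)}[col]&(S>120)&(V>50)
    n,l,s,c=cv2.connectedComponentsWithStats(m.astype(np.uint8),connectivity=8)
    out=[]
    for i in range(1,n):
        if s[i,2]>70 and s[i,3]>70:
            r,cc=np.where(l==i)
            (cx,cy),(w,hh),a=cv2.minAreaRect(np.stack([cc,r],1).astype(np.float32))
            a=np.deg2rad(a)
            # long axis direction in image
            if w<hh: a+=np.pi/2; w,hh=hh,w
            d=np.array([-np.sin(a),-np.cos(a)]) # world (x,y): x=-row, y=-col
            if d[0]<0:d=-d
            out.append((np.array([xs[0]-cy/1000,ys[0]-cx/1000]),np.arctan2(d[1],d[0]),w,hh))
    return out
E
python3 - <<'E'
from h import *
for c in ('top','scene'):
    p=get_image(c)
    for col in ('blue','green','red','yellow'):
        for o in outline(p,col): print(c,col,o[0].round(4),'yaw',round(np.degrees(o[1]),1),np.round(o[2:],0))
    print('tube',atz(p,place_of(p,'tube')[0]['point'],0).round(3),'sc',atz(p,place_of(p,'scissors')[0]['point'],0.005).round(3))
    for n,z in (('yellow_mid',.131),('red_mid',.095),('green_mid',.059),('blue_mid',.023),('inuse_mid',.023)):
        print(n,[atz(p,q['point'],z).round(3).tolist() for q in place_of(p,n)][:2])
E
```

```text
top blue [ 0.5723 -0.1527] yaw -10.1 [231. 102.]
top green [0.5683 0.1474] yaw -10.1 [201. 103.]
top red [ 0.598  -0.0036] yaw -6.2 [171. 102.]
top yellow [0.5164 0.3438] yaw -1.0 [135.  70.]
top yellow [ 0.513  -0.3025] yaw 0.0 [142.  93.]
tube [ 0.753 -0.166  0.   ] sc [0.723 0.296 0.005]
yellow_mid [[0.501, 0.305, 0.131], [0.495, -0.28, 0.131]]
red_mid [[0.477, 0.306, 0.095], [0.506, -0.285, 0.095]]
green_mid [[0.495, 0.313, 0.059]]
blue_mid [[0.481, 0.302, 0.023]]
inuse_mid [[0.514, -0.306, 0.023], [0.721, 0.293, 0.023]]
scene blue [ 0.5754 -0.153 ] yaw -10.1 [228. 101.]
scene green [0.5717 0.147 ] yaw -10.1 [197. 100.]
scene red [ 0.6007 -0.0039] yaw -6.3 [170. 101.]
scene yellow [ 0.512  -0.3025] yaw 0.0 [150.  93.]
scene yellow [0.4016 0.3542] yaw -1.0 [135.  72.]
tube [ 0.749 -0.158  0.   ] sc [0.733 0.284 0.005]
yellow_mid [[0.513, 0.31, 0.131]]
red_mid [[0.482, 0.302, 0.095], [0.525, 0.283, 0.095]]
green_mid [[0.487, 0.308, 0.059]]
blue_mid [[0.481, 0.312, 0.023]]
inuse_mid [[0.523, -0.312, 0.023]]
```

```bash
cat >> h.py <<'E'
def tool():
    s=observe();return s,np.array(s['position']),R.from_rotvec(s['ee_rot']).as_matrix()
def goto(pos,yawz,s=None,tilt=0):
    """target TCP pos and direction of tool z in world yaw (deg); fingers down. prints shift & turn"""
    s,P,M=tool()
    z=np.array([np.cos(np.radians(yawz)),np.sin(np.radians(yawz)),0]);y=np.array([0,0,-1.]);x=np.cross(y,z)
    G=np.stack([x,y,z],1)
    r=R.from_matrix(M.T@G).as_rotvec(degrees=True)
    print('clock',round(s['clock'],2),'pos',P.round(4),'zyaw',np.degrees(np.arctan2(M[1,2],M[0,2])).round(2),'shift',(M.T@(np.array(pos)-P)).round(4),'turn',r.round(2),'j',np.round(s['joints'],2),'f',np.round(s['force'],1),'w',round(s['width'],3))
E
python3 - <<'E'
from h import *
s,P,M=tool();print(M.round(3));p=get_image('wrist');print(np.array(p['mount']).round(4),p['camera_matrix'], [x for x in dir(arm) if x[0]!='_'])
print(getattr(arm,'tip_extent',None))
goto((0.40,-0.3,0.30),90);goto((0.40,-0.3,0.30),-90)
E
```

```text
[[-0.96 -0.    0.28]
 [-0.28 -0.   -0.96]
 [ 0.   -1.    0.  ]]
[[-2.000e-04 -9.506e-01 -3.103e-01 -8.420e-02]
 [-7.000e-04  3.103e-01 -9.506e-01 -1.352e-01]
 [ 1.000e+00 -0.000e+00 -7.000e-04  3.000e-04]
 [ 0.000e+00  0.000e+00  0.000e+00  1.000e+00]] [[327.4429935    0.         277.77991499]
 [  0.         327.4429935  210.86973455]
 [  0.           0.           1.        ]] ['PlanningError', 'tip_extent']
0.022
clock 2.5 pos [ 0.175  -0.6     0.2488] zyaw -73.74 shift [-0.3    -0.0513 -0.225 ] turn [   0.   -163.74    0.  ] j [ 1.18  0.43  0.02  1.57 -0.01  1.13 -0.08] f [ 0.3 -0.4 -0.3] w 1.002
clock 2.5 pos [ 0.175  -0.6     0.2488] zyaw -73.74 shift [-0.3    -0.0513 -0.225 ] turn [-0.   16.26  0.  ] j [ 1.18  0.43  0.02  1.57 -0.01  1.13 -0.08] f [ 0.3 -0.4 -0.3] w 1.002
```

Run:
```python
from h import *
goto((0.515,-0.303,0.27),-90)
```

```text
clock 2.5 pos [ 0.175  -0.6     0.2488] zyaw -73.74 shift [-0.4096 -0.0213 -0.1899] turn [-0.   16.26  0.  ] j [ 1.18  0.43  0.02  1.57 -0.01  1.13 -0.08] f [ 0.3 -0.4 -0.3] w 1.002
```

Emit:
{"name": "arm_command", "arguments": {"plan": [[[-0.41, -0.021, -0.19], [0, 16.3, 0]], [[-0.41, -0.021, -0.19], [0, 16.3, 0]], [[-0.41, -0.021, -0.19], [0, 16.3, 0]], [[-0.41, -0.021, -0.19], [0, 16.3, 0]], [[-0.41, -0.021, -0.19], [0, 16.3, 0]]]}}

```text
clock: 3.0
position: [0.3644, -0.4343, 0.2607]
ee_rot: [-0.001, -2.221, 2.222]
force: [0.2, 0.3, 0.2]
width: 1.001
```

Run:
```python
from h import *
goto((0.515,-0.303,0.27),-90)
```

```text
clock 3.0 pos [ 0.3644 -0.4343  0.2607] zyaw -90.05 shift [-0.1505 -0.0093 -0.1315] turn [-0.03 -0.05 -0.02] j [ 0.77  0.33  0.01  1.7  -0.    1.11 -0.79] f [0.2 0.3 0.2] w 1.001
```

Emit:
{"name": "arm_command", "arguments": {"plan": [[[-0.15, -0.009, -0.131], [0, 0, 0]], [[-0.15, -0.009, -0.131], [0, 0, 0]], [[-0.15, -0.009, -0.131], [0, 0, 0]], [[-0.15, -0.009, -0.131], [0, 0, 0]], [[-0.15, -0.009, -0.131], [0, 0, 0]]]}}

```text
clock: 3.5
position: [0.5192, -0.2974, 0.2695]
ee_rot: [-0.007, 2.218, -2.211]
force: [0.4, -0.1, -0.4]
width: 1.001
```

Run:
```python
from h import *
s=observe();p=get_image('wrist');save(p,'w1')
im,xs,ys=rect(p,0.046,0.42,0.62,-0.42,-0.18,mm=0.4,st=s);cv2.imwrite('pics/w1r.png',im[:,:,::-1])
print(s['position'],s['clock'])
q=place_of(p,'inuse_mid');print([(atz(p,x['point'],.023,s).round(4),x['confidence']) for x in q])
```

```text
[ 0.51918503 -0.29742792  0.26952531] 3.5
[]
```

View pics/w1.png

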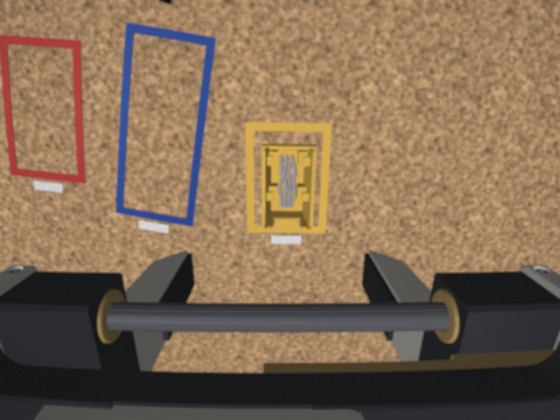

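View pics/w1r.png

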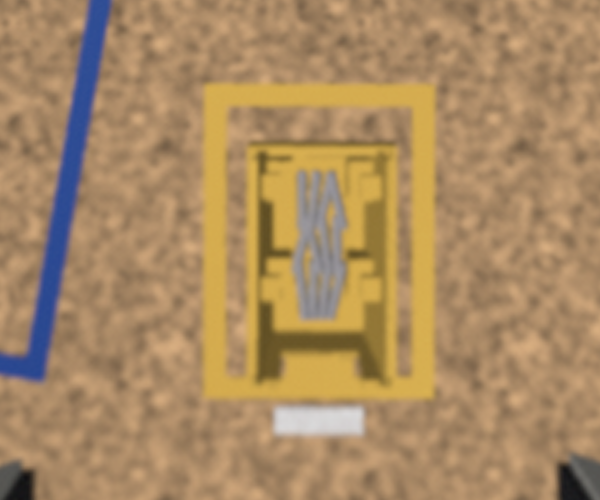

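Run:
```python
from h import *
s=observe();p=get_image('wrist');save(p,'w2')
np.savez('w2.npz',**{k:np.array(v) for k,v in p.items()},ps=s['position'],er=s['ee_rot'])
im,xs,ys=rect(p,0.046,0.42,0.62,-0.42,-0.18,mm=0.4,st=s);cv2.imwrite('pics/w2r.png',im[:,:,::-1])
print(s['position'],s['ee_rot'],s['dq'].round(3))
for c in ('yellow','blue'):
  for o in outline(p,c,st=s,box=(.4,.75,-.42,-.05)): print(c,o[0].round(4),np.degrees(o[1]).round(1),o[2:])
t=get_image('top')
im,xs,ys=rect(t,0.046,0.42,0.62,-0.42,-0.18,mm=0.4);cv2.imwrite('pics/t2r.png',im[:,:,::-1])
np.savez('t2.npz',**{k:np.array(v) for k,v in t.items()})
```

```text
[ 0.51411364 -0.30363298  0.26914927] [-0.00285666  2.220513   -2.2200656 ] [ 0.041 -0.009  0.045  0.017  0.009  0.001  0.006]
yellow [ 0.514 -0.309] 0.0 (139.99996948242188, 101.99998474121094)
blue [ 0.5729 -0.1537] -10.1 (229.59034729003906, 101.96759796142578)
```

View pics/w2r.png

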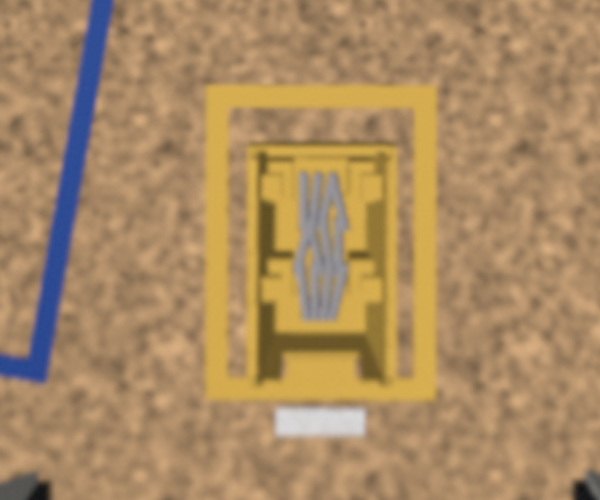

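View pics/t2r.png

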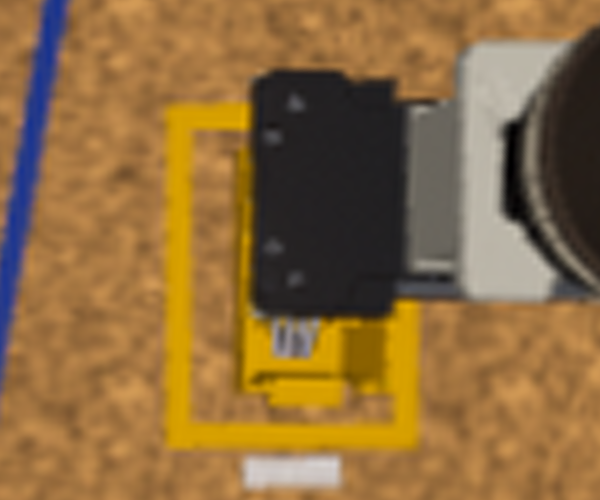

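Run:
```python
from h import *
t=dict(np.load('t2.npz'));t['color']=cv2.imread('pics/top0.png')[:,:,::-1].copy()
a,_,_=rect(t,0.046,0.42,0.62,-0.42,-0.18,mm=0.5)
b,_,_=rect(t,0.154,0.38,0.62,0.22,0.40,mm=0.5)
c=np.zeros((480,860,3),np.uint8);c[:400,:480]=a;c[:480,490:850]=b
cv2.imwrite('pics/t0r.png',c[:,:790,::-1])
```

```text
Traceback (most recent call last):
ValueError: could not broadcast input array from shape (480,361,3) into shape (480,360,3)
```

Run:
```python
from h import *
t=dict(np.load('t2.npz'));t['color']=cv2.imread('pics/top0.png')[:,:,::-1].copy()
a,_,_=rect(t,0.046,0.42,0.62,-0.42,-0.18,mm=0.5)
b,_,_=rect(t,0.154,0.38,0.62,0.22,0.40,mm=0.5)
c=np.zeros((480,800,3),np.uint8);c[:400,:430]=a[:400,:430];c[:480,440:800]=b[:480,:360]
cv2.imwrite('pics/t0r.png',c[:,:,::-1])
```

```text
(no output)
```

View pics/t0r.png

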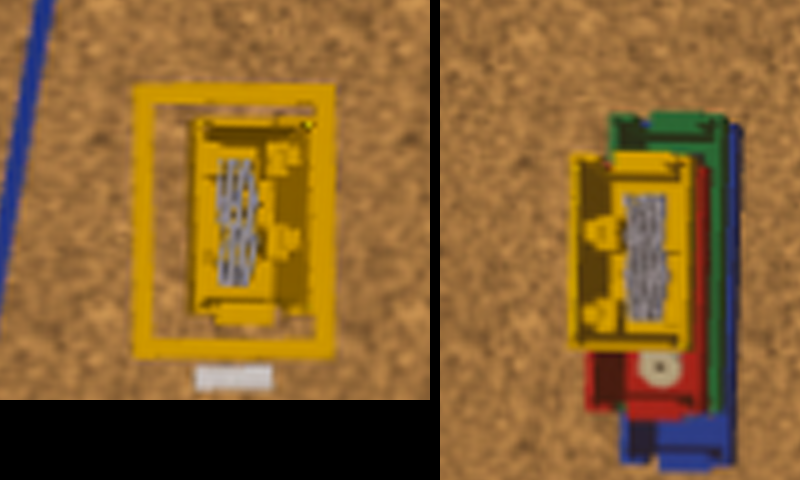

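Confirmed: the in-use bin's front faces the robot and the delivered yellow's front faces away (lip at its top in the rectified view). No half turn is needed for yellow. Next I look at the stack with the wrist camera.

Emit:
{"name": "arm_command", "arguments": {"plan": [[[0.019, -0.09, -0.61], [0, 0, 0]], [[0.019, -0.09, -0.61], [0, 0, 0]], [[0.019, -0.09, -0.61], [0, 0, 0]], [[0.019, -0.09, -0.61], [0, 0, 0]], [[0.019, -0.09, -0.61], [0, 0, 0]]]}}

```text
clock: 4.2
position: [0.5048, -0.0578, 0.3063]
ee_rot: [-0.005, -2.219, 2.22]
force: [0.1, 0.6, 0.0]
width: 1.0
```

Run:
```python
from h import *
goto((0.495,0.305,0.36),-90)
```

```text
clock 4.2 pos [ 0.5048 -0.0578  0.3063] zyaw -90.25 shift [ 0.0113 -0.0539 -0.3627] turn [-0.04 -0.25 -0.03] j [ 0.16  0.21 -0.18  1.75  0.04  1.18 -1.61] f [0.1 0.6 0. ] w 1.0
```

Emit:
{"name": "arm_command", "arguments": {"plan": [[[0.01, -0.053, -0.357], [0, 0, 0]], [[0.01, -0.053, -0.357], [0, 0, 0]], [[0.01, -0.053, -0.357], [0, 0, 0]], [[0.01, -0.053, -0.357], [0, 0, 0]], [[0.01, -0.053, -0.357], [0, 0, 0]]]}}

```text
clock: 4.7
position: [0.499, 0.1892, 0.343]
ee_rot: [-0.006, -2.219, 2.22]
force: [0.6, -0.2, -0.5]
width: 1.001
```

Run:
```python
from h import *
goto((0.495,0.305,0.36),-90)
```

```text
clock 4.7 pos [0.499  0.1892 0.343 ] zyaw -90.26 shift [ 0.0046 -0.017  -0.1157] turn [-0.04 -0.26 -0.04] j [-0.2   0.24 -0.33  1.63  0.08  1.29 -2.12] f [ 0.6 -0.2 -0.5] w 1.001
```

Emit:
{"name": "arm_command", "arguments": {"plan": [[[0.004, -0.017, -0.11], [0, 0.2, 0]], [[0.004, -0.017, -0.11], [0, 0.2, 0]], [[0.004, -0.017, -0.11], [0, 0.2, 0]], [[0.004, -0.017, -0.11], [0, 0.2, 0]]]}}

```text
clock: 5.1
position: [0.495, 0.3003, 0.3594]
ee_rot: [-0.003, -2.22, 2.22]
force: [0.5, -0.1, -0.7]
width: 1.0
```

Run:
```python
from h import *
s=observe();p=get_image('wrist');save(p,'w3')
goto((0.495,0.305,0.36),-90)
for i,(z) in enumerate((.154,.118)):
  im,xs,ys=rect(p,z,0.38,0.62,0.20,0.40,mm=0.5,st=s);cv2.imwrite(f'pics/w3r{i}.png',im[:,:,::-1])
im=cv2.imread('pics/w3r0.png');im2=cv2.imread('pics/w3r1.png');cv2.imwrite('pics/w3r.png',np.hstack([im,im2])[:,:800])
```

```text
clock 5.15 pos [0.4956 0.2982 0.3591] zyaw -90.3 shift [ 0.0006 -0.0009 -0.0068] turn [-0.07 -0.3   0.01] j [-0.37  0.32 -0.37  1.49  0.12  1.36 -2.32] f [ 0.1 -1.3 -0.4] w 1.001
```

View pics/w3r.png

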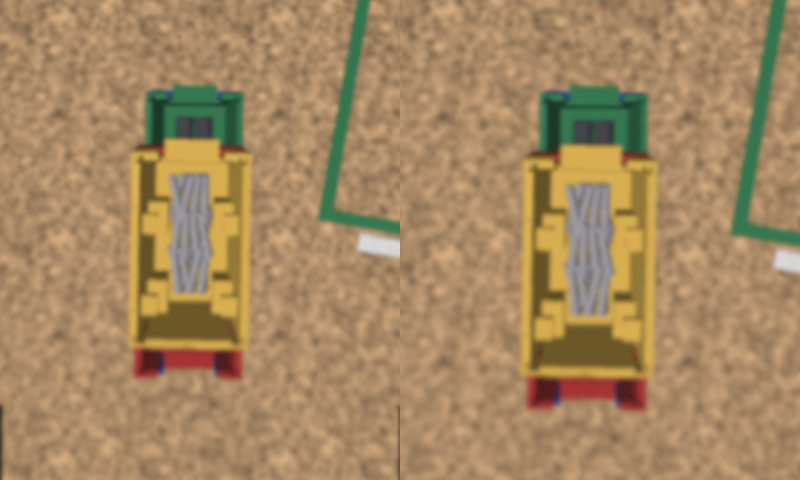

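View pics/w3.png

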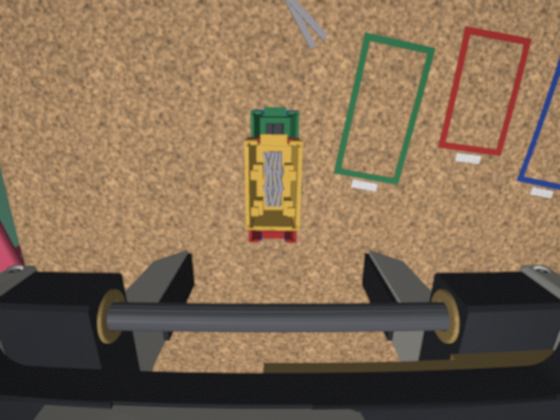

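Emit:
{"name": "arm_command", "arguments": {"plan": [[[0, 0.15, -0.0065], [0, 0.8, 0]], [[0, 0.15, -0.0065], [0, 0.8, 0]], [[0, 0.15, -0.0065], [0, 0.8, 0]], [[0, 0.15, -0.0065], [0, 0.8, 0]], [[0, 0.15, -0.0065], [0, 0.8, 0]]]}}

```text
clock: 5.65
position: [0.496, 0.3038, 0.2102]
ee_rot: [-0.023, -2.209, 2.212]
force: [0.3, 0.2, 2.1]
width: 1.001
```

Run:
```python
from h import *
goto((0.495,0.305,0.15),-91)
```

```text
clock 5.65 pos [0.496  0.3038 0.2102] zyaw -91.21 shift [ 0.0009  0.0602 -0.0013] turn [-0.09 -0.21  0.03] j [-0.38  0.43 -0.36  1.71  0.17  1.04 -2.39] f [0.3 0.2 2.1] w 1.001
```

Emit:
{"name": "arm_command", "arguments": {"plan": [[[0.001, 0.03, -0.001], [0, 0, 0]], [[0.001, 0.059, -0.001], [0, 0, 0]], [[0.001, 0.059, -0.001], [0, 0, 0]]]}}

```text
clock: 5.95
position: [0.4945, 0.3056, 0.1506]
ee_rot: [-0.021, -2.21, 2.213]
force: [0.4, -0.0, 0.4]
width: 0.998
```

Emit:
{"name": "arm_command", "arguments": {"plan": [[[0, 0, 0], [0, 0, 0]], [[0, 0, 0], [0, 0, 0]], [[0, 0, 0], [0, 0, 0]], [[0, 0, 0], [0, 0, 0]]], "fingers": 1, "squeeze": 20}}

```text
clock: 6.35
position: [0.4947, 0.3074, 0.1518]
ee_rot: [-0.022, -2.214, 2.212]
force: [-0.1, 0.3, 0.2]
width: 0.705
```

Run:
```python
from h import *
goto((0.495,0.305,0.15),-91)
```

```text
clock 6.35 pos [0.4947 0.3074 0.1518] zyaw -91.05 shift [-0.0003  0.0018  0.0024] turn [ 0.06 -0.05 -0.1 ] j [-0.4   0.49 -0.35  1.77  0.2   0.91 -2.42] f [-0.1  0.3  0.2] w 0.705
```

Emit:
{"name": "arm_command", "arguments": {"plan": [[[0, 0, 0], [0, 0, 0]], [[0, 0, 0], [0, 0, 0]], [[0, 0, 0], [0, 0, 0]]]}}

```text
clock: 6.65
position: [0.4945, 0.3071, 0.1513]
ee_rot: [-0.021, -2.213, 2.212]
force: [-0.7, -1.1, 6.0]
width: 0.652
```

Emit:
{"name": "arm_command", "arguments": {"plan": [[[0, -0.01, 0], [0, 0, 0]], [[0, -0.02, 0], [0, 0, 0]], [[0, -0.05, 0], [0, 0, 0]], [[0, -0.1, 0], [0, 0, 0]], [[0, -0.1, 0], [0, 0, 0]]]}}

```text
clock: 7.15
position: [0.4964, 0.3096, 0.2577]
ee_rot: [-0.029, -2.224, 2.209]
force: [-0.7, 0.6, -2.1]
width: 0.652
```

Run:
```python
from h import *
s=observe();p=get_image('wrist');save(p,'w4')
goto((0.512,-0.3075,0.26),-90)
```

```text
clock 7.2 pos [0.4955 0.3086 0.2547] zyaw -91.04 shift [-0.0277 -0.0078  0.6157] turn [ 0.24 -1.04 -0.33] j [-0.38  0.39 -0.37  1.65  0.15  1.12 -2.38] f [ 0.8  0.2 -3. ] w 0.652
```

View pics/w4.png

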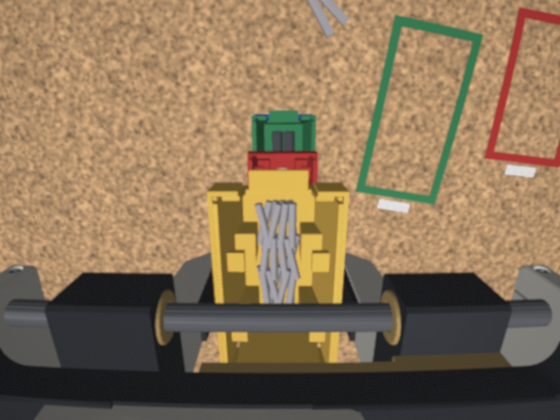

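Emit:
{"name": "arm_command", "arguments": {"plan": [[[-0.027, -0.005, 0.614], [0.2, -1, -0.2]], [[-0.027, -0.005, 0.614], [0.2, -1, -0.2]], [[-0.027, -0.005, 0.614], [0.2, -1, -0.2]], [[-0.027, -0.005, 0.614], [0.2, -1, -0.2]], [[-0.027, -0.005, 0.614], [0.2, -1, -0.2]]]}}

```text
clock: 7.7
position: [0.4997, 0.0551, 0.252]
ee_rot: [0.004, -2.215, 2.223]
force: [1.0, 0.2, -2.6]
width: 0.652
```

Run:
```python
from h import *
goto((0.512,-0.3075,0.26),-90)
```

```text
clock 7.7 pos [0.4997 0.0551 0.252 ] zyaw -90.03 shift [-0.0125 -0.0067  0.3626] turn [-0.21 -0.03  0.26] j [ 0.02  0.26 -0.3   1.84  0.09  1.06 -1.88] f [ 1.   0.2 -2.6] w 0.652
```

Emit:
{"name": "arm_command", "arguments": {"plan": [[[-0.012, -0.006, 0.357], [-0.2, 0, 0.2]], [[-0.012, -0.006, 0.357], [-0.2, 0, 0.2]], [[-0.012, -0.006, 0.357], [-0.2, 0, 0.2]], [[-0.012, -0.006, 0.357], [-0.2, 0, 0.2]], [[-0.012, -0.006, 0.357], [-0.2, 0, 0.2]]]}}

```text
clock: 8.2
position: [0.5079, -0.1945, 0.2571]
ee_rot: [0.0, -2.221, 2.22]
force: [1.8, 0.0, -1.4]
width: 0.653
```

Run:
```python
from h import *
goto((0.512,-0.3075,0.15),-90)
```

```text
clock 8.2 pos [ 0.5079 -0.1945  0.2571] zyaw -90.03 shift [-0.0042  0.1071  0.113 ] turn [ 0.02 -0.03  0.06] j [ 0.39  0.31 -0.16  1.75  0.06  1.09 -1.36] f [ 1.8  0.  -1.4] w 0.653
```

Emit:
{"name": "arm_command", "arguments": {"plan": [[[-0.004, 0.04, 0.108], [0, 0, 0]], [[-0.004, 0.06, 0.108], [0, 0, 0]], [[-0.004, 0.06, 0.108], [0, 0, 0]], [[-0.004, 0.06, 0.108], [0, 0, 0]], [[-0.004, 0.06, 0.108], [0, 0, 0]]]}}

```text
clock: 8.7
position: [0.5121, -0.3002, 0.1967]
ee_rot: [0.001, -2.222, 2.218]
force: [0.5, 0.8, -0.6]
width: 0.651
```

Run:
```python
from h import *
s=observe();p=get_image('wrist');save(p,'w5')
goto((0.512,-0.3075,0.10),-90)
```

```text
clock 8.75 pos [ 0.5129 -0.2994  0.1975] zyaw -89.99 shift [0.0008 0.0975 0.0082] turn [0.06 0.01 0.02] j [ 0.53  0.44 -0.12  1.71  0.06  1.   -1.19] f [-0.5  0.8 -2.4] w 0.651
```

View pics/w5.png

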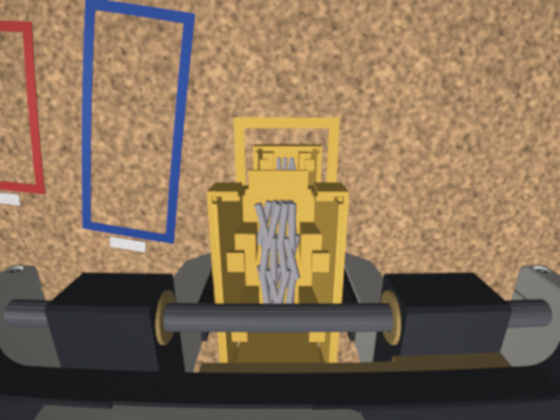

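Run:
```python
from h import *
z=dict(np.load('w2.npz'));z['color']=cv2.imread('pics/w5.png')[:,:,::-1].copy();z.pop('world_to_cam',0)
st={'position':np.array([0.5129,-0.2994,0.1975]),'ee_rot':np.array([0.001,-2.222,2.218])}
a,xs,ys=rect(z,0.046,0.53,0.60,-0.37,-0.24,mm=0.2,st=st);cv2.imwrite('pics/w5r.png',a[:,:,::-1])
```

```text
(no output)
```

View pics/w5r.png

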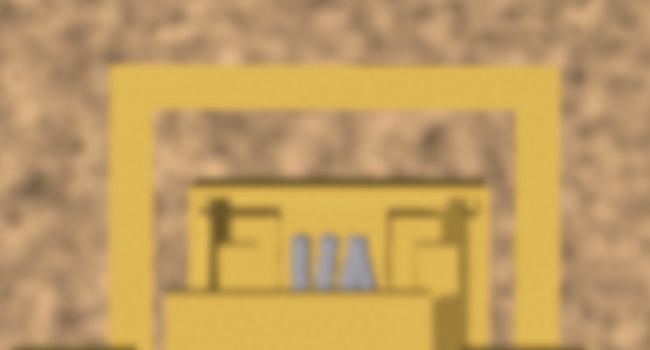

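Emit:
{"name": "arm_command", "arguments": {"plan": [[[0, 0.03, 0.0084], [0, 0, 0]], [[0, 0.07, 0.0084], [0, 0, 0]], [[0, 0.09, 0.0084], [0, 0, 0]], [[0, 0.09, 0.0084], [0, 0, 0]], [[0, 0.09, 0.0084], [0, 0, 0]]]}}

```text
clock: 9.25
position: [0.5136, -0.3081, 0.1087]
ee_rot: [0.0, 2.22, -2.22]
force: [-0.1, -0.4, -1.8]
width: 0.652
```

Run:
```python
from h import *
s=observe();p=get_image('wrist');save(p,'w6')
goto((0.513,-0.308,0.08),-90)
```

```text
clock 9.3 pos [ 0.5141 -0.3086  0.1094] zyaw -89.96 shift [ 0.0012  0.0294 -0.0006] turn [-0.05  0.04 -0.14] j [ 0.53  0.54 -0.11  1.78  0.08  0.82 -1.19] f [-0.1 -0.1 -1.7] w 0.653
```

View pics/w6.png

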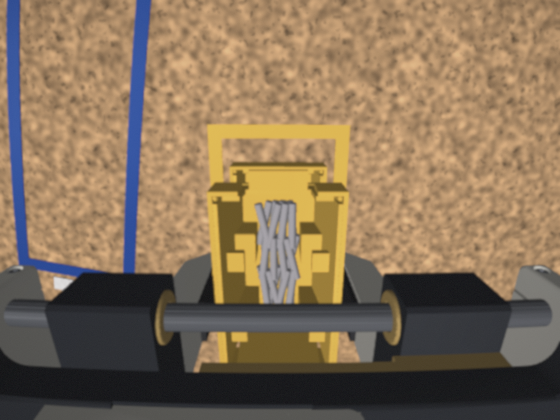

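Emit:
{"name": "arm_command", "arguments": {"plan": [[[0, 0.008, 0], [0, 0, 0]], [[0, 0.016, 0], [0, 0, 0]], [[0, 0.022, 0], [0, 0, 0]], [[0, 0.025, 0], [0, 0, 0]], [[0, 0.025, 0], [0, 0, 0]]]}}

```text
clock: 9.8
position: [0.5123, -0.3089, 0.0819]
ee_rot: [0.0, -2.221, 2.22]
force: [-0.3, -1.0, -1.8]
width: 0.656
```

Emit:
{"name": "arm_command", "arguments": {"plan": [[[0, 0.002, 0], [0, 0, 0]], [[0, 0.004, 0], [0, 0, 0]], [[0, 0.004, 0], [0, 0, 0]]]}}

```text
clock: 10.1
position: [0.5129, -0.3093, 0.0792]
ee_rot: [-0.002, -2.221, 2.222]
force: [-2.0, 0.5, 4.7]
width: 0.649
```

Emit:
{"name": "arm_command", "arguments": {"plan": [[[0, 0.001, 0], [0, 0, 0]], [[0, 0.001, 0], [0, 0, 0]]]}}

```text
clock: 10.3
position: [0.5129, -0.3094, 0.0791]
ee_rot: [-0.002, -2.22, 2.222]
force: [-4.0, 2.1, 13.1]
width: 0.65
```

Run:
```python
from h import *
s=observe();p=get_image('wrist');save(p,'w7')
goto((0.513,-0.308,0.08),-90)
```

```text
clock 10.35 pos [ 0.5129 -0.3094  0.0791] zyaw -90.06 shift [-0.0001 -0.0009 -0.0014] turn [-0.04 -0.06 -0.06] j [ 0.53  0.58 -0.11  1.81  0.09  0.76 -1.2 ] f [-4.6  1.6 13.3] w 0.652
```

View pics/w7.png

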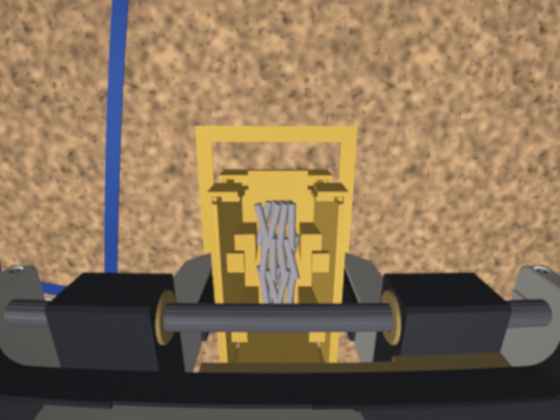

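Contact at TCP z 0.079, which matches standing on the ledges. Releasing.

Emit:
{"name": "arm_command", "arguments": {"plan": [[[0, -0.001, 0], [0, 0, 0]], [[0, -0.001, 0], [0, 0, 0]], [[0, -0.001, 0], [0, 0, 0]], [[0, -0.001, 0], [0, 0, 0]], [[0, -0.001, 0], [0, 0, 0]]], "fingers": -1}}

```text
clock: 10.85
position: [0.5126, -0.3091, 0.0784]
ee_rot: [-0.001, -2.221, 2.221]
force: [0.8, 0.5, -0.2]
width: 0.992
```

Emit:
{"name": "arm_command", "arguments": {"plan": [[[0, -0.03, 0], [0, 0, 0]], [[0, -0.08, 0], [0, 0, 0]], [[0, -0.13, 0], [0, 0, 0]], [[0, -0.18, 0], [0, 0, 0]], [[0, -0.18, 0], [0, 0, 0]]]}}

```text
clock: 11.35
position: [0.5158, -0.3106, 0.2661]
ee_rot: [0.013, 2.21, -2.223]
force: [0.5, 0.6, -0.4]
width: 0.999
```

Run:
```python
from h import *
s=observe();p=get_image('wrist');save(p,'w8')
im,xs,ys=rect(p,0.082,0.43,0.60,-0.38,-0.22,mm=0.25,st=s);cv2.imwrite('pics/w8r.png',im[:,:,::-1])
goto((0.48,0.305,0.26),-91)
```

```text
clock 11.4 pos [ 0.5145 -0.3099  0.2625] zyaw -90.05 shift [ 3.500e-02  2.000e-04 -6.149e-01] turn [-0.19  0.96 -0.38] j [ 0.54  0.39 -0.12  1.61  0.05  1.14 -1.16] f [ 0.2 -0.  -0.8] w 0.999
```

View pics/w8r.png

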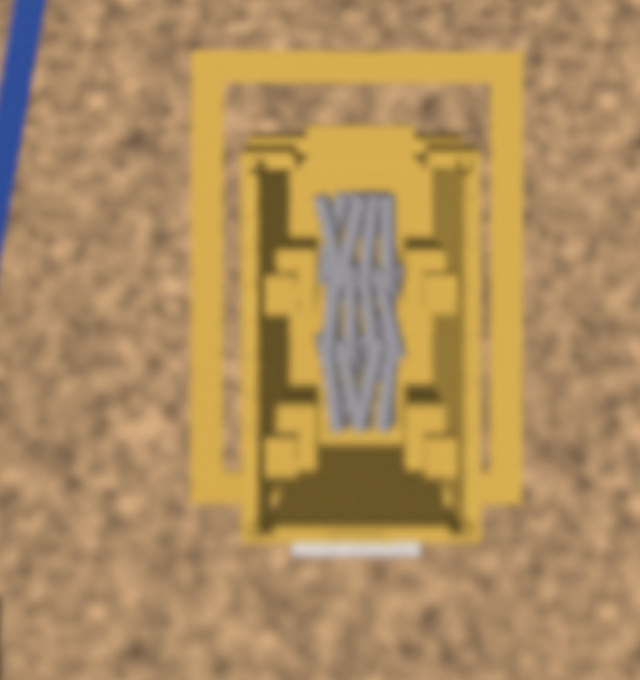

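Yellow sits level and square: the rim measures 60 mm at the expected height, centred on about (0.513, -0.309). Back to the stack for red.

Emit:
{"name": "arm_command", "arguments": {"plan": [[[0.035, -0.03, -0.614], [-0.2, 1, -0.3]], [[0.035, -0.03, -0.614], [-0.2, 1, -0.3]], [[0.035, -0.03, -0.614], [-0.2, 1, -0.3]], [[0.035, -0.03, -0.614], [-0.2, 1, -0.3]], [[0.035, -0.03, -0.614], [-0.2, 1, -0.3]]]}}

```text
clock: 11.9
position: [0.4976, -0.0579, 0.2697]
ee_rot: [-0.013, -2.213, 2.205]
force: [0.5, 0.4, 0.6]
width: 1.004
```

Run:
```python
from h import *
goto((0.48,0.305,0.29),-91)
```

```text
clock 11.9 pos [ 0.4976 -0.0579  0.2697] zyaw -91.05 shift [ 0.0244 -0.0189 -0.3626] turn [ 0.2  -0.05  0.4 ] j [ 0.2   0.23 -0.23  1.82  0.06  1.1  -1.64] f [0.5 0.4 0.6] w 1.004
```

Emit:
{"name": "arm_command", "arguments": {"plan": [[[0.023, -0.018, -0.356], [0.2, 0, 0.2]], [[0.023, -0.018, -0.356], [0.2, 0, 0.2]], [[0.023, -0.018, -0.356], [0.2, 0, 0.2]], [[0.023, -0.018, -0.356], [0.2, 0, 0.2]], [[0.023, -0.018, -0.356], [0.2, 0, 0.2]]]}}

```text
clock: 12.4
position: [0.4862, 0.1912, 0.2832]
ee_rot: [-0.017, -2.21, 2.211]
force: [2.2, -0.5, -1.5]
width: 0.999
```

Run:
```python
from h import *
goto((0.48,0.305,0.29),-91)
```

```text
clock 12.4 pos [0.4862 0.1912 0.2832] zyaw -91.06 shift [ 0.0084 -0.0068 -0.1137] turn [-0.04 -0.06  0.19] j [-0.18  0.27 -0.37  1.74  0.11  1.15 -2.17] f [ 2.2 -0.5 -1.5] w 0.999
```

Emit:
{"name": "arm_command", "arguments": {"plan": [[[0.007, -0.006, -0.108], [0, 0, 0]], [[0.007, -0.006, -0.108], [0, 0, 0]], [[0.007, -0.006, -0.108], [0, 0, 0]], [[0.007, -0.006, -0.108], [0, 0, 0]], [[0.007, -0.006, -0.108], [0, 0, 0]]]}}

```text
clock: 12.9
position: [0.4822, 0.2961, 0.2892]
ee_rot: [-0.018, -2.208, 2.212]
force: [0.9, -0.0, -0.4]
width: 1.0
```

Run:
```python
from h import *
s=observe();p=get_image('wrist');save(p,'w9')
goto((0.48,0.305,0.29),-91)
im,xs,ys=rect(p,.118,0.38,0.62,0.20,0.40,mm=0.4,st=s);cv2.imwrite('pics/w9r.png',im[:,:,::-1])
```

```text
clock 12.95 pos [0.4825 0.2956 0.2894] zyaw -91.17 shift [ 0.0027 -0.0006 -0.0094] turn [-0.11 -0.17  0.15] j [-0.34  0.34 -0.4   1.63  0.14  1.2  -2.37] f [-0.  -0.6 -0.4] w 1.001
```

View pics/w9r.png

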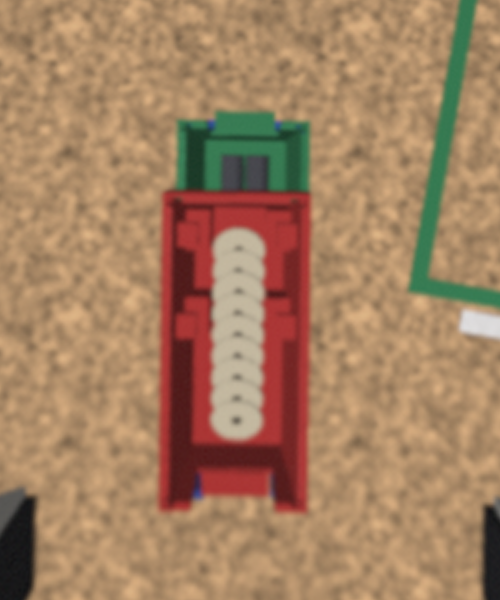

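Emit:
{"name": "arm_command", "arguments": {"plan": [[[0.002, 0.05, -0.01], [0, -0.4, 0]], [[0.002, 0.1, -0.01], [0, -0.4, 0]], [[0.002, 0.14, -0.01], [0, -0.4, 0]], [[0.002, 0.165, -0.01], [0, -0.4, 0]], [[0.002, 0.175, -0.01], [0, -0.4, 0]]]}}

```text
clock: 13.45
position: [0.4794, 0.3044, 0.1126]
ee_rot: [-0.01, -2.208, 2.216]
force: [-0.8, -0.6, 0.6]
width: 1.002
```

Run:
```python
from h import *
goto((0.48,0.306,0.115),-90.7)
```

```text
clock 13.45 pos [0.4794 0.3044 0.1126] zyaw -90.8 shift [-0.0005 -0.0024 -0.0016] turn [-0.2  -0.1   0.29] j [-0.4   0.53 -0.37  1.84  0.25  0.83 -2.47] f [-0.8 -0.6  0.6] w 1.002
```

Emit:
{"name": "arm_command", "arguments": {"plan": [[[0, -0.001, -0.001], [0, 0, 0]], [[0, -0.001, -0.001], [0, 0, 0]], [[0, -0.001, -0.001], [0, 0, 0]], [[0, -0.001, -0.001], [0, 0, 0]], [[0, -0.001, -0.001], [0, 0, 0]]], "fingers": 1}}

```text
clock: 13.95
position: [0.4806, 0.3087, 0.1174]
ee_rot: [-0.012, -2.216, 2.215]
force: [-0.9, -1.6, 7.6]
width: 0.651
```

Emit:
{"name": "arm_command", "arguments": {"plan": [[[0, 0, 0], [0, 0, 0]], [[0, 0, 0], [0, 0, 0]]]}}

```text
clock: 14.15
position: [0.4806, 0.3088, 0.1174]
ee_rot: [-0.012, -2.216, 2.215]
force: [-1.0, -2.0, 6.7]
width: 0.652
```

Emit:
{"name": "arm_command", "arguments": {"plan": [[[0, -0.01, 0], [0, 0, 0]], [[0, -0.02, 0], [0, 0, 0]], [[0, -0.05, 0], [0, 0, 0]], [[0, -0.1, 0], [0, 0, 0]], [[0, -0.1, 0], [0, 0, 0]]]}}

```text
clock: 14.65
position: [0.4826, 0.3115, 0.2234]
ee_rot: [-0.02, -2.227, 2.212]
force: [0.3, 1.1, -2.7]
width: 0.654
```

Run:
```python
from h import *
s=observe();p=get_image('wrist');save(p,'w10')
goto((0.599,-0.004,0.21),-96.2)
```

```text
clock 14.7 pos [0.4817 0.3104 0.2203] zyaw -90.64 shift [-0.1208  0.0094  0.3131] turn [ 0.26  5.56 -0.22] j [-0.37  0.41 -0.4   1.72  0.18  1.04 -2.42] f [-0.7  0.4 -3.1] w 0.653
```

View pics/w10.png

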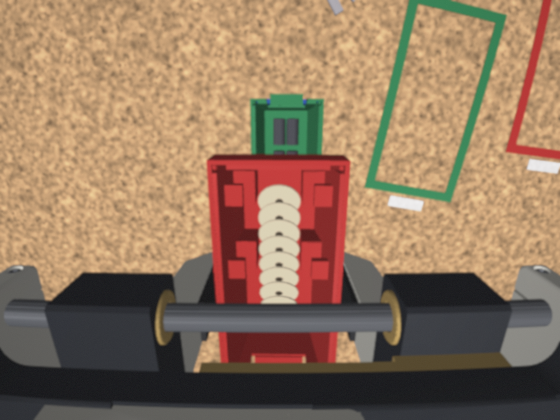

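Emit:
{"name": "arm_command", "arguments": {"plan": [[[-0.12, 0.01, 0.31], [0.2, 5.5, -0.2]], [[-0.12, 0.01, 0.31], [0.2, 5.5, -0.2]], [[-0.12, 0.01, 0.31], [0.2, 5.5, -0.2]], [[-0.12, 0.01, 0.31], [0.2, 5.5, -0.2]], [[-0.12, 0.01, 0.31], [0.2, 5.5, -0.2]]]}}

```text
clock: 15.2
position: [0.5675, 0.0726, 0.2078]
ee_rot: [-0.108, -2.159, 2.168]
force: [0.7, 0.5, -2.7]
width: 0.651
```

Run:
```python
from h import *
goto((0.60,-0.004,0.17),-96.2)
```

```text
clock 15.2 pos [0.5675 0.0726 0.2078] zyaw -96.12 shift [-0.0408  0.0378  0.0725] turn [-0.25  0.07  0.37] j [ 0.01  0.41 -0.31  1.73  0.15  1.03 -2.04] f [ 0.7  0.5 -2.7] w 0.651
```

Emit:
{"name": "arm_command", "arguments": {"plan": [[[-0.039, 0.037, 0.068], [-0.2, 0, 0.3]], [[-0.039, 0.037, 0.068], [-0.2, 0, 0.3]], [[-0.039, 0.037, 0.068], [-0.2, 0, 0.3]], [[-0.039, 0.037, 0.068], [-0.2, 0, 0.3]]]}}

```text
clock: 15.6
position: [0.5982, 0.0019, 0.1702]
ee_rot: [-0.115, -2.163, 2.164]
force: [-0.8, 1.2, -2.3]
width: 0.651
```

Run:
```python
from h import *
s=observe();p=get_image('wrist');save(p,'w11')
goto((0.60,-0.004,0.08),-96.2)
```

```text
clock 15.65 pos [0.5984 0.0035 0.171 ] zyaw -96.13 shift [-0.0025  0.091   0.0073] turn [0.01 0.07 0.09] j [ 0.11  0.49 -0.29  1.71  0.16  0.97 -1.92] f [-0.8  0.1 -2.6] w 0.652
```

View pics/w11.png

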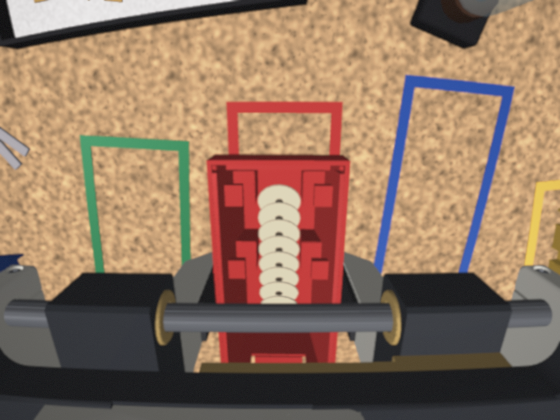

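Emit:
{"name": "arm_command", "arguments": {"plan": [[[-0.002, 0.04, 0.007], [0, 0, 0]], [[-0.002, 0.08, 0.007], [0, 0, 0]], [[-0.002, 0.105, 0.007], [0, 0, 0]], [[-0.002, 0.115, 0.007], [0, 0, 0]], [[-0.002, 0.115, 0.007], [0, 0, 0]]]}}

```text
clock: 16.15
position: [0.5995, -0.003, 0.056]
ee_rot: [-0.112, -2.167, 2.166]
force: [-0.3, 0.7, -2.2]
width: 0.655
```

Run:
```python
from h import *
s=observe();p=get_image('wrist');save(p,'w12')
goto((0.60,-0.004,0.045),-96.2)
```

```text
clock 16.2 pos [ 0.6005 -0.0032  0.0573] zyaw -96.05 shift [0.0005 0.0123 0.0009] turn [ 0.01  0.15 -0.02] j [ 0.09  0.62 -0.25  1.81  0.22  0.74 -1.96] f [ 0.6 -0.  -1.9] w 0.655
```

View pics/w12.png

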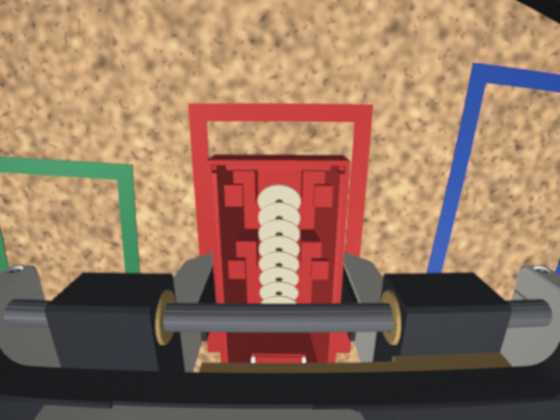

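Emit:
{"name": "arm_command", "arguments": {"plan": [[[0, 0.005, 0.001], [0, 0, 0]], [[0, 0.009, 0.001], [0, 0, 0]], [[0, 0.012, 0.001], [0, 0, 0]], [[0, 0.013, 0.001], [0, 0, 0]]]}}

```text
clock: 16.6
position: [0.6007, -0.0059, 0.045]
ee_rot: [-0.119, -2.166, 2.168]
force: [-6.3, -2.0, 20.1]
width: 0.653
```

Contact with the bench. Release and rise.

Emit:
{"name": "arm_command", "arguments": {"plan": [[[0, -0.001, 0], [0, 0, 0]], [[0, -0.001, 0], [0, 0, 0]], [[0, -0.001, 0], [0, 0, 0]], [[0, -0.001, 0], [0, 0, 0]], [[0, -0.001, 0], [0, 0, 0]]], "fingers": -1}}

```text
clock: 17.1
position: [0.6002, -0.0054, 0.0447]
ee_rot: [-0.116, -2.166, 2.167]
force: [0.1, 0.3, 0.7]
width: 0.995
```

Emit:
{"name": "arm_command", "arguments": {"plan": [[[0, -0.03, 0], [0, 0, 0]], [[0, -0.08, 0], [0, 0, 0]], [[0, -0.13, 0], [0, 0, 0]], [[0, -0.18, 0], [0, 0, 0]], [[0, -0.2, 0], [0, 0, 0]]]}}

```text
clock: 17.6
position: [0.602, -0.0049, 0.2501]
ee_rot: [-0.124, -2.17, 2.169]
force: [0.5, 0.2, 0.0]
width: 0.998
```

Run:
```python
from h import *
s=observe();p=get_image('wrist');save(p,'w13')
goto((0.495,0.307,0.26),-90.7)
goto((0.495,0.307,0.26),90)
im,xs,ys=rect(p,.0,0.49,0.71,-.1,.1,mm=0.4,st=s)
im2,xs,ys=rect(p,.046,0.49,0.71,-.1,.1,mm=0.4,st=s);cv2.imwrite('pics/w13r.png',np.hstack([im,im2])[:,:800,::-1])
```

```text
clock 17.65 pos [ 0.6027 -0.0049  0.2516] zyaw -96.15 shift [ 0.1404 -0.0094 -0.2985] turn [ 0.04 -5.45 -0.53] j [ 0.13  0.41 -0.3   1.61  0.13  1.13 -1.88] f [0.9 1.1 2. ] w 1.0
clock 17.65 pos [ 0.6027 -0.0049  0.2516] zyaw -96.15 shift [ 0.1404 -0.0094 -0.2985] turn [8.0000e-01 1.7385e+02 5.0000e-02] j [ 0.13  0.41 -0.3   1.61  0.13  1.13 -1.88] f [0.9 1.1 2. ] w 1.0
```

View pics/w13r.png

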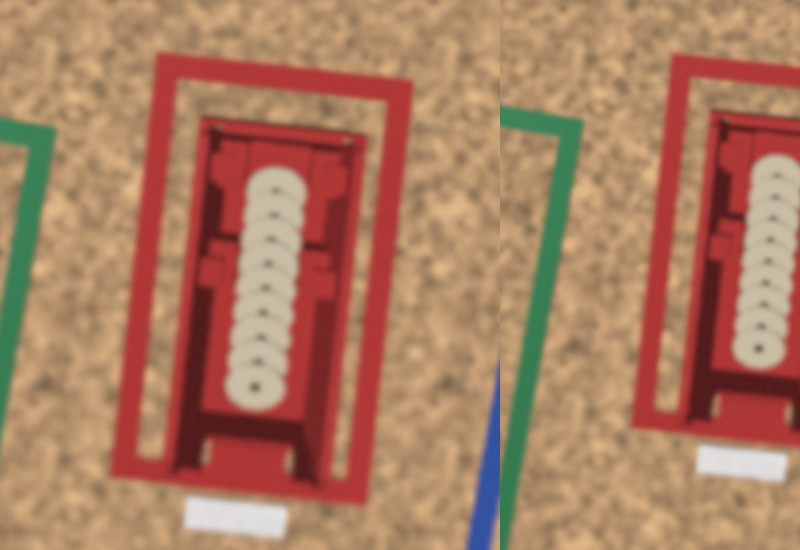

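Red is in its outline, square, front to the robot. Next is green, which needs the half turn.

Emit:
{"name": "arm_command", "arguments": {"plan": [[[0.14, -0.009, -0.298], [0, -5.4, -0.4]], [[0.14, -0.009, -0.298], [0, -5.4, -0.4]], [[0.14, -0.009, -0.298], [0, -5.4, -0.4]], [[0.14, -0.009, -0.298], [0, -5.4, -0.4]], [[0.14, -0.009, -0.298], [0, -5.4, -0.4]]]}}

```text
clock: 18.15
position: [0.5177, 0.2325, 0.2512]
ee_rot: [-0.007, -2.211, 2.212]
force: [0.2, 0.7, -0.6]
width: 1.0
```

Run:
```python
from h import *
goto((0.495,0.307,0.26),-90.7)
```

```text
clock 18.15 pos [0.5177 0.2325 0.2512] zyaw -90.76 shift [ 0.0237 -0.0086 -0.0742] turn [-0.01 -0.06  0.4 ] j [-0.22  0.38 -0.4   1.68  0.16  1.12 -2.25] f [ 0.2  0.7 -0.6] w 1.0
```

Emit:
{"name": "arm_command", "arguments": {"plan": [[[0.022, -0.008, -0.069], [0, 0, 0.2]], [[0.022, -0.008, -0.069], [0, 0, 0.2]], [[0.022, -0.008, -0.069], [0, 0, 0.2]], [[0.022, -0.008, -0.069], [0, 0, 0.2]], [[0.022, -0.008, -0.069], [0, 0, 0.2]]]}}

```text
clock: 18.65
position: [0.4983, 0.2986, 0.2591]
ee_rot: [-0.012, -2.211, 2.214]
force: [-0.7, 0.1, -0.6]
width: 1.0
```

Run:
```python
from h import *
s=observe();p=get_image('wrist');save(p,'w14')
goto((0.495,0.307,0.26),-90.7)
im,xs,ys=rect(p,.082,0.38,0.62,0.20,0.40,mm=0.4,st=s);cv2.imwrite('pics/w14r.png',im[:,:,::-1])
```

```text
clock 18.7 pos [0.4984 0.2985 0.2592] zyaw -90.88 shift [ 0.0035 -0.0008 -0.0085] turn [-0.07 -0.18  0.21] j [-0.33  0.39 -0.41  1.64  0.17  1.15 -2.37] f [ 0.3 -0.1 -0.6] w 1.001
```

View pics/w14r.png

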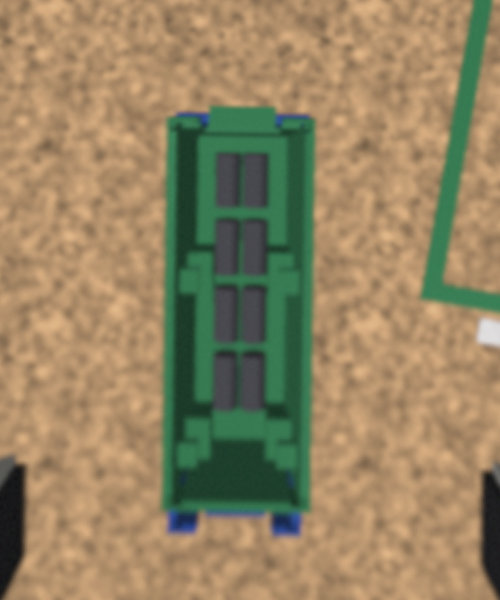

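Emit:
{"name": "arm_command", "arguments": {"plan": [[[0.0035, 0.05, -0.007], [0, 0, 0.2]], [[0.0035, 0.1, -0.007], [0, 0, 0.2]], [[0.0035, 0.145, -0.007], [0, 0, 0.2]], [[0.0035, 0.17, -0.007], [0, 0, 0.2]], [[0.0035, 0.179, -0.007], [0, 0, 0.2]]]}}

```text
clock: 19.2
position: [0.4928, 0.3046, 0.0776]
ee_rot: [-0.012, -2.208, 2.216]
force: [-0.3, -0.6, 0.6]
width: 1.004
```

Run:
```python
from h import *
goto((0.495,0.306,0.079),-90.7)
```

```text
clock 19.2 pos [0.4928 0.3046 0.0776] zyaw -90.85 shift [-0.0021 -0.0014 -0.0014] turn [-0.2  -0.15  0.22] j [-0.39  0.59 -0.36  1.84  0.29  0.78 -2.49] f [-0.3 -0.6  0.6] w 1.004
```

Emit:
{"name": "arm_command", "arguments": {"plan": [[[0, 0.001, 0], [0, 0, 0]], [[0, 0.001, 0], [0, 0, 0]], [[0, 0.001, 0], [0, 0, 0]], [[0, 0.001, 0], [0, 0, 0]], [[0, 0.001, 0], [0, 0, 0]]], "fingers": 1, "squeeze": 30}}

```text
clock: 19.7
position: [0.4944, 0.3073, 0.0807]
ee_rot: [-0.017, -2.216, 2.215]
force: [-1.2, -1.1, 6.6]
width: 0.651
```

Emit:
{"name": "arm_command", "arguments": {"plan": [[[0, 0, 0], [0, 0, 0]], [[0, 0, 0], [0, 0, 0]]]}}

```text
clock: 19.9
position: [0.4943, 0.3072, 0.0807]
ee_rot: [-0.017, -2.216, 2.215]
force: [-0.2, -1.8, 6.7]
width: 0.652
```

Emit:
{"name": "arm_command", "arguments": {"plan": [[[0, -0.01, 0], [0, 0, 0]], [[0, -0.02, 0], [0, 0, 0]], [[0, -0.05, 0], [0, 0, 0]], [[0, -0.1, 0], [0, 0, 0]], [[0, -0.12, 0], [0, 0, 0]]]}}

```text
clock: 20.4
position: [0.4947, 0.3088, 0.2046]
ee_rot: [-0.019, -2.221, 2.213]
force: [0.4, 1.1, -2.6]
width: 0.651
```

Run:
```python
from h import *
s=observe();p=get_image('wrist');save(p,'w15')
goto((0.57,0.147,0.21),79.9)
```

```text
clock 20.45 pos [0.4955 0.3094 0.2066] zyaw -90.72 shift [-0.0766 -0.0037  0.1614] turn [  -0.57 -170.62   -0.5 ] j [-0.35  0.44 -0.41  1.71  0.2   1.02 -2.42] f [ 0.3  0.8 -0.1] w 0.65
```

View pics/w15.png

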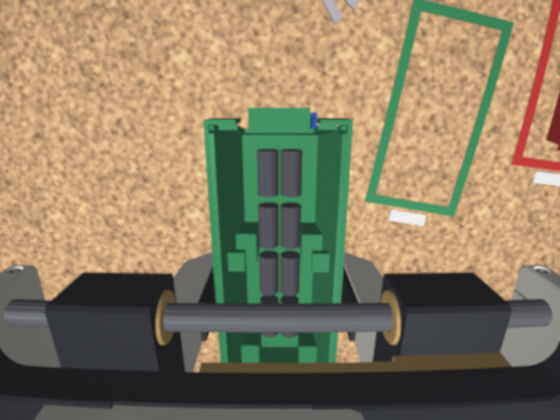

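Emit:
{"name": "arm_command", "arguments": {"plan": [[[-0.076, -0.01, 0.16], [0, -170, 0]], [[-0.076, -0.01, 0.16], [0, -170, 0]], [[-0.076, -0.01, 0.16], [0, -170, 0]], [[-0.076, -0.01, 0.16], [0, -170, 0]], [[-0.076, -0.01, 0.16], [0, -170, 0]]]}}

```text
clock: 20.95
position: [0.5699, 0.1395, 0.2095]
ee_rot: [-0.681, 1.797, -1.804]
force: [0.8, 0.7, -2.7]
width: 0.653
```

Run:
```python
from h import *
goto((0.57,0.147,0.21),79.9)
```

```text
clock 20.95 pos [0.5699 0.1395 0.2095] zyaw -48.58 shift [-0.005  -0.0005 -0.0056] turn [ 1.0000e-02 -1.2848e+02  2.6000e-01] j [ 0.05  0.47 -0.55  1.69  0.28  1.06 -1.43] f [ 0.8  0.7 -2.7] w 0.653
```

Emit:
{"name": "arm_command", "arguments": {"plan": [[[-0.003, 0, -0.004], [0, -128, 0]], [[-0.003, 0, -0.004], [0, -128, 0]], [[-0.003, 0, -0.004], [0, -128, 0]], [[-0.003, 0, -0.004], [0, -128, 0]], [[-0.003, 0, -0.004], [0, -128, 0]]]}}

```text
clock: 21.45
position: [0.5669, 0.1511, 0.2098]
ee_rot: [-1.166, 1.275, -1.275]
force: [1.1, 0.9, -1.6]
width: 0.652
```

Run:
```python
from h import *
goto((0.57,0.147,0.21),79.9)
```

```text
clock 21.45 pos [0.5669 0.1511 0.2098] zyaw -5.11 shift [ 0.0038 -0.0002  0.0035] turn [ 2.000e-02 -8.501e+01  1.000e-02] j [ 0.15  0.51 -0.73  1.68  0.38  1.1  -0.78] f [ 1.1  0.9 -1.6] w 0.652
```

Emit:
{"name": "arm_command", "arguments": {"plan": [[[0.002, 0, 0.003], [0, -85, 0]], [[0.002, 0, 0.003], [0, -85, 0]], [[0.002, 0, 0.003], [0, -85, 0]], [[0.002, 0, 0.003], [0, -85, 0]], [[0.002, 0, 0.003], [0, -85, 0]]]}}

```text
clock: 21.95
position: [0.5697, 0.1487, 0.2098]
ee_rot: [-1.452, 0.71, -0.71]
force: [-0.1, 0.1, -3.1]
width: 0.653
```

Run:
```python
from h import *
goto((0.57,0.147,0.21),79.9)
```

```text
clock 21.95 pos [0.5697 0.1487 0.2098] zyaw 37.85 shift [ 0.0015 -0.0002 -0.0009] turn [ 2.000e-02 -4.205e+01  1.000e-02] j [ 0.26  0.57 -0.91  1.66  0.49  1.15 -0.12] f [-0.1  0.1 -3.1] w 0.653
```

Emit:
{"name": "arm_command", "arguments": {"plan": [[[0.001, 0, 0], [0, -42, 0]], [[0.001, 0, 0], [0, -42, 0]], [[0.001, 0, 0], [0, -42, 0]], [[0.001, 0, 0], [0, -42, 0]], [[0.001, 0, 0], [0, -42, 0]]]}}

```text
clock: 22.45
position: [0.5704, 0.1478, 0.2097]
ee_rot: [-1.567, 0.139, -0.139]
force: [-0.3, -0.4, -2.9]
width: 0.648
```

Run:
```python
from h import *
s=observe();p=get_image('wrist');save(p,'w16')
goto((0.57,0.147,0.21),79.9)
im,xs,ys=rect(p,.0,0.44,0.71,.05,.25,mm=0.4,st=s);cv2.imwrite('pics/w16r.png',im[:,:,::-1])
```

```text
clock 22.5 pos [0.5705 0.1476 0.2095] zyaw 80.25 shift [-0.0004 -0.0005 -0.0007] turn [ 0.05  0.35 -0.01] j [ 0.35  0.65 -1.09  1.65  0.61  1.22  0.52] f [ 0.1 -0.4 -3.7] w 0.654
```

View pics/w16.png

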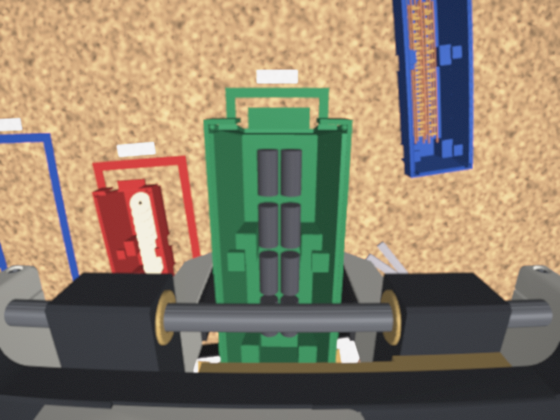

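Emit:
{"name": "arm_command", "arguments": {"plan": [[[0, 0.05, 0], [0, 0, 0]], [[0, 0.1, 0], [0, 0, 0]], [[0, 0.135, 0], [0, 0, 0]], [[0, 0.15, 0], [0, 0, 0]], [[0, 0.154, 0], [0, 0, 0]]]}}

```text
clock: 23.0
position: [0.57, 0.1478, 0.0545]
ee_rot: [-1.567, 0.146, -0.143]
force: [-0.5, -0.9, -2.5]
width: 0.648
```

Run:
```python
from h import *
s=observe();p=get_image('wrist');save(p,'w17')
goto((0.57,0.147,0.044),79.9)
```

```text
clock 23.05 pos [0.5706 0.1483 0.0554] zyaw 79.44 shift [-0.0003  0.0114 -0.0014] turn [ 0.01 -0.46 -0.03] j [ 0.26  0.81 -0.95  1.8   0.79  0.97  0.36] f [-0.1 -0.6 -2.2] w 0.651
```

View pics/w17.png

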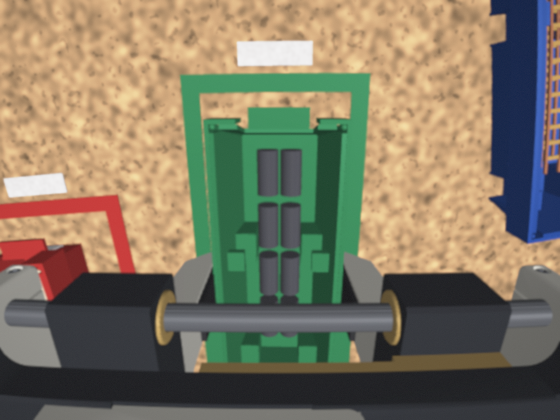

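Well centred in the outline, with the front at the label side. Setting down.

Emit:
{"name": "arm_command", "arguments": {"plan": [[[0, 0.005, -0.001], [0, 0, 0]], [[0, 0.009, -0.001], [0, 0, 0]], [[0, 0.011, -0.001], [0, 0, 0]], [[0, 0.012, -0.001], [0, 0, 0]]]}}

```text
clock: 23.45
position: [0.5709, 0.1472, 0.0447]
ee_rot: [-1.566, 0.143, -0.145]
force: [-2.6, -2.7, 14.3]
width: 0.655
```

Emit:
{"name": "arm_command", "arguments": {"plan": [[[0, -0.001, 0], [0, 0, 0]], [[0, -0.001, 0], [0, 0, 0]], [[0, -0.001, 0], [0, 0, 0]], [[0, -0.001, 0], [0, 0, 0]], [[0, -0.001, 0], [0, 0, 0]]], "fingers": -1}}

```text
clock: 23.95
position: [0.5704, 0.1472, 0.0446]
ee_rot: [-1.566, 0.144, -0.144]
force: [-0.2, -0.2, 0.2]
width: 0.992
```

Emit:
{"name": "arm_command", "arguments": {"plan": [[[0, -0.03, 0], [0, 0, 0]], [[0, -0.08, 0], [0, 0, 0]], [[0, -0.13, 0], [0, 0, 0]], [[0, -0.18, 0], [0, 0, 0]], [[0, -0.2, 0], [0, 0, 0]]]}}

```text
clock: 24.45
position: [0.5714, 0.1488, 0.2497]
ee_rot: [-1.563, 0.139, -0.147]
force: [-0.4, 0.3, 0.2]
width: 1.002
```

Run:
```python
from h import *
s=observe();p=get_image('wrist');save(p,'w18')
goto((0.48,0.306,0.22),-90.7)
goto((0.48,0.306,0.22),89.3)
im,xs,ys=rect(p,.0,0.44,0.71,.05,.25,mm=0.4,st=s);cv2.imwrite('pics/w18r.png',im[:,:,::-1])
```

```text
clock 24.5 pos [0.5719 0.149  0.251 ] zyaw 79.52 shift [-0.1191  0.0308  0.1375] turn [ -0.58 170.22  -0.29] j [ 0.36  0.61 -1.11  1.6   0.57  1.28  0.54] f [0.6 1.3 1.8] w 0.996
clock 24.5 pos [0.5719 0.149  0.251 ] zyaw 79.52 shift [-0.1191  0.0308  0.1375] turn [-0.2  -9.78  0.39] j [ 0.36  0.61 -1.11  1.6   0.57  1.28  0.54] f [0.6 1.3 1.8] w 0.996
```

View pics/w18.png

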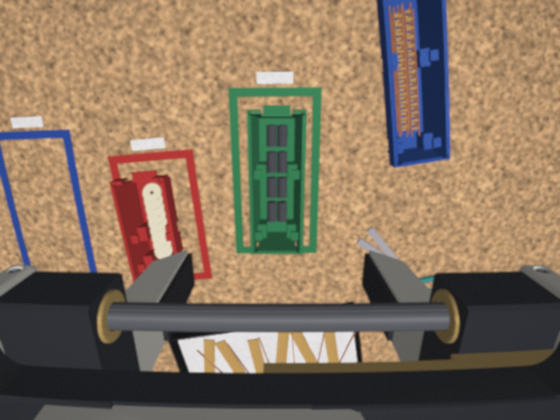

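Green is in place. I'm turning the wrist back, since joint 3 was nearing its limit, and going to blue.

Emit:
{"name": "arm_command", "arguments": {"plan": [[[0, 0, 0], [0, 170, 0]], [[0, 0, 0], [0, 170, 0]], [[0, 0, 0], [0, 170, 0]], [[0, 0, 0], [0, 170, 0]], [[0, 0, 0], [0, 170, 0]]]}}

```text
clock: 25.0
position: [0.5702, 0.1471, 0.2442]
ee_rot: [-1.444, 0.733, -0.732]
force: [-0.8, -0.5, 0.3]
width: 1.002
```

Emit:
{"name": "arm_command", "arguments": {"plan": [[[0, 0, 0], [0, 127, 0]], [[0, 0, 0], [0, 127, 0]], [[0, 0, 0], [0, 127, 0]], [[0, 0, 0], [0, 127, 0]], [[0, 0, 0], [0, 127, 0]]]}}

```text
clock: 25.5
position: [0.5701, 0.1471, 0.2442]
ee_rot: [-1.151, 1.296, -1.296]
force: [0.3, -0.4, -0.0]
width: 0.997
```

Emit:
{"name": "arm_command", "arguments": {"plan": [[[0, 0, 0], [0, 84, 0]], [[0, 0, 0], [0, 84, 0]], [[0, 0, 0], [0, 84, 0]], [[0, 0, 0], [0, 84, 0]], [[0, 0, 0], [0, 84, 0]]]}}

```text
clock: 26.0
position: [0.5701, 0.1472, 0.2442]
ee_rot: [-0.665, 1.814, -1.814]
force: [0.8, -0.2, 0.0]
width: 1.001
```

Run:
```python
from h import *
goto((0.48,0.306,0.22),-90.7)
```

```text
clock 26.0 pos [0.5701 0.1472 0.2442] zyaw -49.75 shift [-0.0338  0.0242 -0.1794] turn [-0.000e+00  4.095e+01  3.000e-02] j [ 0.05  0.44 -0.56  1.63  0.26  1.14 -1.44] f [ 0.8 -0.2  0. ] w 1.001
```

Emit:
{"name": "arm_command", "arguments": {"plan": [[[-0.034, 0.004, -0.179], [0, 41, 0]], [[-0.034, 0.004, -0.179], [0, 41, 0]], [[-0.034, 0.004, -0.179], [0, 41, 0]], [[-0.034, 0.004, -0.179], [0, 41, 0]], [[-0.034, 0.004, -0.179], [0, 41, 0]]]}}

```text
clock: 26.5
position: [0.4753, 0.3112, 0.2405]
ee_rot: [-0.003, -2.222, 2.216]
force: [0.0, -0.2, 1.3]
width: 0.999
```

Run:
```python
from h import *
s=observe();p=get_image('wrist');save(p,'w19')
goto((0.48,0.306,0.24),-90.7)
im,xs,ys=rect(p,.046,0.37,0.62,0.20,0.40,mm=0.4,st=s);cv2.imwrite('pics/w19r.png',im[:,:,::-1])
```

```text
clock 26.55 pos [0.4773 0.3084 0.2404] zyaw -90.81 shift [-0.0028  0.0004  0.0024] turn [ 0.05 -0.11  0.05] j [-0.33  0.39 -0.46  1.7   0.19  1.1  -2.43] f [-0.1 -0.6 -0.5] w 0.998
```

View pics/w19r.png

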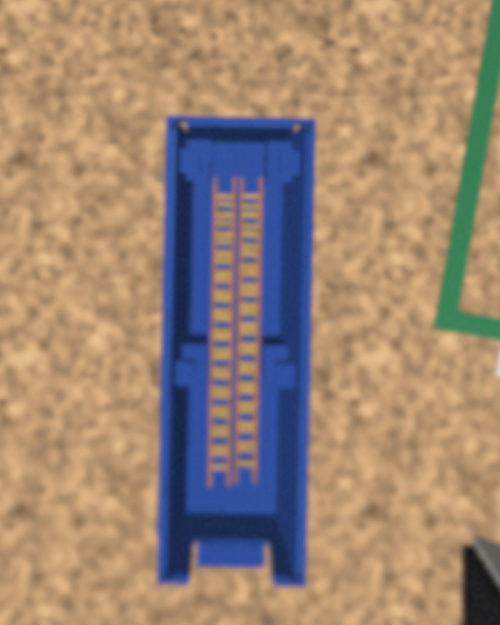

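Emit:
{"name": "arm_command", "arguments": {"plan": [[[-0.001, 0.05, 0.002], [0, 0.3, 0]], [[-0.001, 0.1, 0.002], [0, 0.3, 0]], [[-0.001, 0.15, 0.002], [0, 0.3, 0]], [[-0.001, 0.185, 0.002], [0, 0.3, 0]], [[-0.001, 0.196, 0.002], [0, 0.3, 0]]]}}

```text
clock: 27.05
position: [0.4791, 0.3007, 0.0407]
ee_rot: [-0.007, -2.209, 2.218]
force: [0.3, 0.1, 0.2]
width: 0.996
```

Run:
```python
from h import *
goto((0.479,0.306,0.043),-91)
```

```text
clock 27.05 pos [0.4791 0.3007 0.0407] zyaw -90.62 shift [ 0.0001 -0.0023 -0.0053] turn [-0.24  0.38  0.29] j [-0.39  0.63 -0.37  1.89  0.34  0.69 -2.55] f [0.3 0.1 0.2] w 0.996
```

Emit:
{"name": "arm_command", "arguments": {"plan": [[[0, -0.001, -0.003], [0, 0.3, 0]], [[0, -0.001, -0.003], [0, 0.3, 0]], [[0, -0.001, -0.003], [0, 0.3, 0]], [[0, -0.001, -0.003], [0, 0.3, 0]], [[0, -0.001, -0.003], [0, 0.3, 0]]], "fingers": 1, "squeeze": 30}}

```text
clock: 27.55
position: [0.4816, 0.3066, 0.047]
ee_rot: [-0.022, -2.215, 2.212]
force: [-1.4, -1.9, 7.4]
width: 0.652
```

Emit:
{"name": "arm_command", "arguments": {"plan": [[[0, 0, 0], [0, 0, 0]], [[0, 0, 0], [0, 0, 0]]]}}

```text
clock: 27.75
position: [0.4816, 0.3066, 0.047]
ee_rot: [-0.022, -2.214, 2.213]
force: [-0.3, -1.2, 8.0]
width: 0.649
```

Emit:
{"name": "arm_command", "arguments": {"plan": [[[0, -0.01, 0], [0, 0, 0]], [[0, -0.02, 0], [0, 0, 0]], [[0, -0.05, 0], [0, 0, 0]], [[0, -0.1, 0], [0, 0, 0]], [[0, -0.15, 0], [0, 0, 0]]]}}

```text
clock: 28.25
position: [0.4799, 0.3058, 0.1974]
ee_rot: [-0.017, -2.211, 2.213]
force: [1.2, 1.2, -2.2]
width: 0.65
```

Run:
```python
from h import *
s=observe();p=get_image('wrist');save(p,'w20')
goto((0.574,-0.153,0.21),-100.1)
```

```text
clock 28.3 pos [0.4829 0.3089 0.2064] zyaw -90.97 shift [-0.0989 -0.0057  0.4602] turn [ 0.41  9.13 -0.46] j [-0.34  0.43 -0.45  1.74  0.22  1.02 -2.45] f [1.5 3.5 4.4] w 0.651
```

View pics/w20.png

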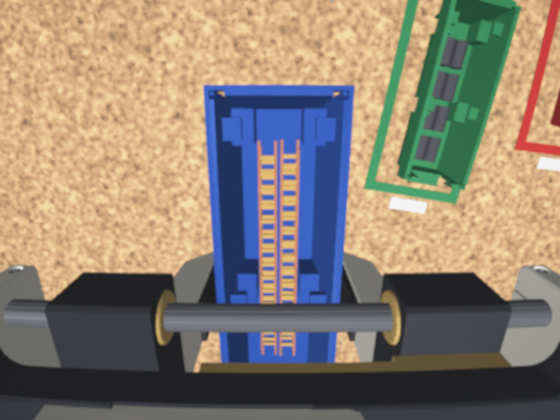

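Emit:
{"name": "arm_command", "arguments": {"plan": [[[-0.1, 0, 0.46], [0.3, 9, -0.3]], [[-0.1, 0, 0.46], [0.3, 9, -0.3]], [[-0.1, 0, 0.46], [0.3, 9, -0.3]], [[-0.1, 0, 0.46], [0.3, 9, -0.3]], [[-0.1, 0, 0.46], [0.3, 9, -0.3]]]}}

```text
clock: 28.8
position: [0.5295, 0.0591, 0.1963]
ee_rot: [-0.181, -2.123, 2.134]
force: [1.0, -0.6, -2.3]
width: 0.648
```

Run:
```python
from h import *
goto((0.576,-0.154,0.21),-100.1)
```

```text
clock 28.8 pos [0.5295 0.0591 0.1963] zyaw -99.98 shift [-0.0827 -0.0129  0.2019] turn [-0.31  0.11  0.22] j [ 0.06  0.37 -0.36  1.84  0.16  0.97 -2.11] f [ 1.  -0.6 -2.3] w 0.648
```

Emit:
{"name": "arm_command", "arguments": {"plan": [[[-0.081, 0, 0.197], [-0.3, 0, 0.2]], [[-0.081, 0, 0.197], [-0.3, 0, 0.2]], [[-0.081, 0, 0.197], [-0.3, 0, 0.2]], [[-0.081, 0, 0.197], [-0.3, 0, 0.2]], [[-0.081, 0, 0.197], [-0.3, 0, 0.2]]]}}

```text
clock: 29.3
position: [0.5749, -0.1548, 0.1966]
ee_rot: [-0.194, -2.121, 2.13]
force: [-0.6, 0.2, -2.1]
width: 0.647
```

Emit:
{"name": "arm_command", "arguments": {"plan": [[[0, 0, 0], [0, 0, 0]]]}}

```text
clock: 29.4
position: [0.5748, -0.1508, 0.1964]
ee_rot: [-0.191, -2.125, 2.128]
force: [-0.8, 0.6, -3.1]
width: 0.65
```

Run:
```python
from h import *
s=observe();p=get_image('wrist');save(p,'w21')
goto((0.576,-0.154,0.07),-100.1)
```

```text
clock 29.45 pos [ 0.5748 -0.1479  0.1964] zyaw -100.14 shift [-0.0024  0.1264  0.0058] turn [-0.01 -0.04  0.08] j [ 0.37  0.45 -0.29  1.7   0.15  1.01 -1.72] f [ 0.1  1.5 -3.4] w 0.648
```

View pics/w21.png

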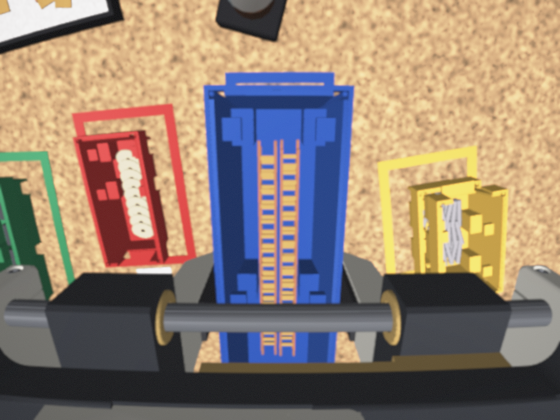

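Emit:
{"name": "arm_command", "arguments": {"plan": [[[-0.001, 0.05, 0.0055], [0, 0, 0]], [[-0.001, 0.09, 0.0055], [0, 0, 0]], [[-0.001, 0.12, 0.0055], [0, 0, 0]], [[-0.001, 0.136, 0.0055], [0, 0, 0]], [[-0.001, 0.137, 0.0055], [0, 0, 0]]]}}

```text
clock: 29.95
position: [0.5733, -0.1499, 0.0574]
ee_rot: [-0.177, -2.131, 2.128]
force: [-0.7, 1.0, -3.3]
width: 0.648
```

Run:
```python
from h import *
s=observe();p=get_image('wrist');save(p,'w22')
goto((0.576,-0.154,0.047),-100.1)
```

```text
clock 30.0 pos [ 0.5743 -0.1504  0.0588] zyaw -99.86 shift [-0.0023  0.0118  0.0033] turn [0.04 0.24 0.19] j [ 0.34  0.62 -0.25  1.82  0.22  0.74 -1.77] f [ 0.5  1.  -2.8] w 0.654
```

View pics/w22.png

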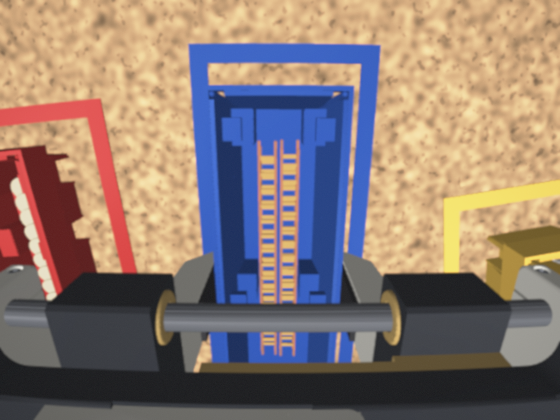

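Emit:
{"name": "arm_command", "arguments": {"plan": [[[-0.002, 0.005, 0.003], [0, 0, 0]], [[-0.002, 0.008, 0.003], [0, 0, 0]], [[-0.002, 0.01, 0.003], [0, 0, 0]], [[-0.002, 0.012, 0.003], [0, 0, 0]], [[-0.002, 0.013, 0.003], [0, 0, 0]]]}}

```text
clock: 30.5
position: [0.5765, -0.156, 0.047]
ee_rot: [-0.186, -2.129, 2.13]
force: [-6.1, 0.6, 13.7]
width: 0.651
```

Emit:
{"name": "arm_command", "arguments": {"plan": [[[0, -0.001, 0], [0, 0, 0]], [[0, -0.001, 0], [0, 0, 0]], [[0, -0.001, 0], [0, 0, 0]], [[0, -0.001, 0], [0, 0, 0]], [[0, -0.001, 0], [0, 0, 0]]], "fingers": -1}}

```text
clock: 31.0
position: [0.5764, -0.1559, 0.0473]
ee_rot: [-0.185, -2.129, 2.13]
force: [-0.8, 0.2, 0.6]
width: 0.988
```

Emit:
{"name": "arm_command", "arguments": {"plan": [[[0, -0.03, 0], [0, 0, 0]], [[0, -0.08, 0], [0, 0, 0]], [[0, -0.13, 0], [0, 0, 0]], [[0, -0.18, 0], [0, 0, 0]], [[0, -0.22, 0], [0, 0, 0]]]}}

```text
clock: 31.5
position: [0.577, -0.1558, 0.2706]
ee_rot: [-0.188, -2.13, 2.131]
force: [1.1, -0.4, -0.5]
width: 0.998
```

Run:
```python
from h import *
s=observe();p=get_image('wrist');save(p,'w23')
goto((0.45,0.05,0.35),-90)
im,xs,ys=rect(p,.046,0.43,0.73,-.25,.05,mm=0.5,st=s);cv2.imwrite('pics/w23r.png',im[:,:,::-1])
```

```text
clock 31.55 pos [ 0.5796 -0.1561  0.2771] zyaw -100.01 shift [ 0.1627 -0.0747 -0.1804] turn [ -0.09 -10.01  -0.56] j [ 0.39  0.39 -0.3   1.58  0.12  1.18 -1.68] f [2.2 0.2 4.1] w 0.998
```

View pics/w23.png

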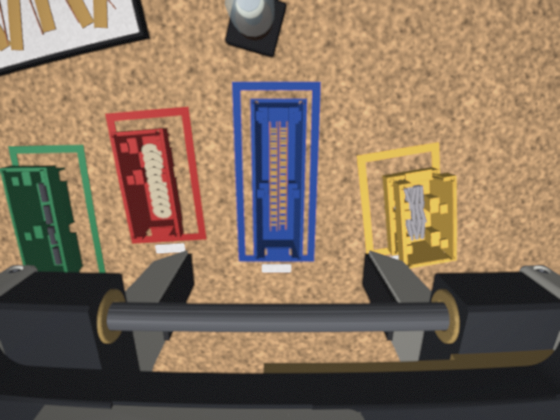

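All placed. I'm moving clear to check with the fixed cameras.

Emit:
{"name": "arm_command", "arguments": {"plan": [[[0.12, -0.07, -0.45], [0, 0, 0]], [[0.12, -0.07, -0.45], [0, 0, 0]], [[0.12, -0.07, -0.45], [0, 0, 0]], [[0.12, -0.07, -0.45], [0, 0, 0]], [[0.12, -0.07, -0.45], [0, 0, 0]]]}}

```text
clock: 32.05
position: [0.5549, 0.0922, 0.3046]
ee_rot: [-0.186, -2.129, 2.13]
force: [0.8, 0.4, -0.4]
width: 0.997
```

Emit:
{"name": "arm_command", "arguments": {"plan": [[[0.06, -0.03, -0.2], [0, 0, 0]], [[0.06, -0.03, -0.2], [0, 0, 0]], [[0.06, -0.03, -0.2], [0, 0, 0]], [[0.06, -0.03, -0.2], [0, 0, 0]], [[0.06, -0.03, -0.2], [0, 0, 0]]]}}

```text
clock: 32.55
position: [0.5284, 0.3049, 0.3349]
ee_rot: [-0.175, -2.137, 2.129]
force: [0.1, 0.6, 1.0]
width: 1.0
```

Run:
```python
from h import *
goto((0.45,0.3,0.35),-90)
t=get_image('top');save(t,'t9');q=get_image('scene');save(q,'s9')
C={'blue':((0.5738,-0.1532),-10.1,.023,.188),'green':((0.570,0.147),-10.1,.023,.158),'red':((0.599,-0.004),-6.2,.023,.128)}
for n,z in (('blue_mid',.023),('green_mid',.023),('red_mid',.023),('inuse_mid',.023),('yellow_mid',.059),('tube',0),('scissors',.005)):
  for p,c in ((t,'top'),(q,'scene')):
    print(n,c,[(atz(p,x['point'],z).round(3).tolist(),round(x['confidence'],2)) for x in place_of(p,n)][:2])
im,xs,ys=rect(t,.046,0.42,0.72,-.37,.23,mm=0.8);cv2.imwrite('pics/t9r.png',im[:,:,::-1])
```

```text
clock 32.55 pos [0.5284 0.3049 0.3349] zyaw -99.54 shift [ 0.0766 -0.0149  0.0178] turn [ 0.21 -9.54  0.14] j [-0.3   0.4  -0.46  1.45  0.17  1.33 -2.5 ] f [0.1 0.6 1. ] w 1.0
blue_mid top [([0.575, -0.159, 0.023], 0.61)]
blue_mid scene [([0.571, -0.156, 0.023], 0.75)]
green_mid top [([0.569, 0.149, 0.023], 0.92)]
green_mid scene [([0.566, 0.144, 0.023], 0.77)]
red_mid top [([0.599, -0.007, 0.023], 0.73), ([0.721, 0.286, 0.023], 0.73)]
red_mid scene [([0.607, -0.008, 0.023], 0.68), ([0.74, 0.28, 0.023], 0.37)]
inuse_mid top [([0.51, -0.311, 0.023], 0.59)]
inuse_mid scene [([0.523, -0.306, 0.023], 0.48)]
yellow_mid top [([0.512, -0.308, 0.059], 0.73)]
yellow_mid scene [([0.529, -0.302, 0.059], 0.84)]
tube top [([0.748, -0.166, 0.0], 0.97)]
tube scene [([0.743, -0.158, 0.0], 0.76)]
scissors top [([0.716, 0.295, 0.005], 0.56), ([0.571, 0.161, 0.005], 0.37)]
scissors scene [([0.733, 0.283, 0.005], 0.72)]
```

View pics/t9r.png

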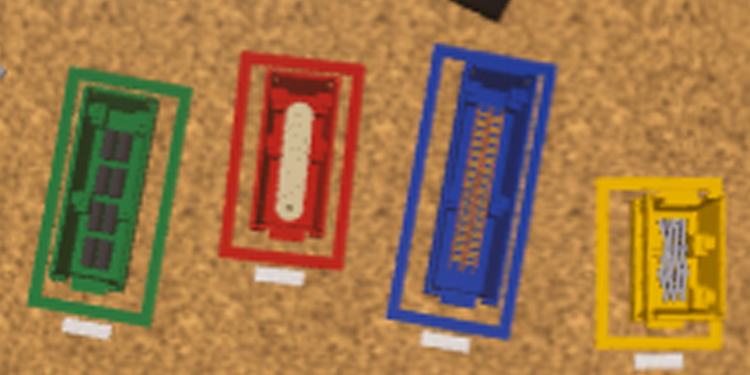

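View pics/s9.png

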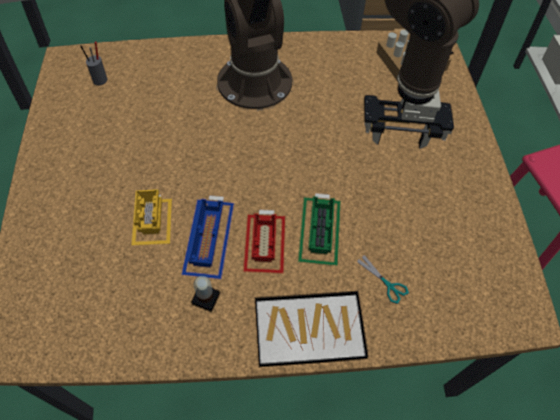

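Emit:
{"name": "arm_command", "arguments": {"plan": [[[0, 0, 0], [0, 0, 0]], [[0, 0, 0], [0, 0, 0]], [[0, 0, 0], [0, 0, 0]]]}}

```text
clock: 33.65
position: [0.5312, 0.2979, 0.3344]
ee_rot: [-0.185, -2.129, 2.13]
force: [-0.0, 0.2, 0.1]
width: 0.998
```

```bash
python3 -c "
from cell import sign_off;print(sign_off())"
```

```text
the job is handed in; nothing more can be done
None
```

I took the stack apart and handed the job in at about 34 s of the 106 s allowed; sign-off gave no verdict.

- **Blue, green and red:** each stands in its own outline, square, with its front towards the robot; green was turned half round on the way. By the wrist pictures they are centred to within a few millimetres.
- **Yellow:** it stands half a turn round on the ledges of the in-use bin. It made contact 36 mm up, and the wrist picture afterwards showed it level, square and centred to about 1–2 mm.
- **Last top and scene views:** the in-use bin, tube and scissors appear where they were, and the arm was clear of everything.
- **Where checks disagreed:**
  - The networks' bin positions in the last views differed from each other and from my measurements by up to about 8 mm for blue, green and red. The scene view put yellow and in-use 10–17 mm off.
  - The pictures and gripper contact readings did not support those offsets, so I went by my own measurements.

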